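Weigh out a levelled scoop of gudgeon pins

TASK

Take the red-handled scoop, push it under the brass strike roller down into the heap of gudgeon pins in the blue chute until it is heaped, then draw it back out under the roller so that the roller levels it off to a single layer and the surplus stays in the chute. Tip that level scoopful of three pins into the orange tray on the scale, and lay the scoop back flat and lengthwise in the middle of its black mat; leave the cans, filter, spanner and spring where they are.

Things in the scene. Friction and masses are not known exactly. Their poses are not given: they have to be found in the camera images.
- chute: Blue steel trough on a stand; holds seven pins lying across it in two layers against its end wall. Origin on the table right under the strike roller, x level from the open mouth towards the end wall, z up. Inner width 92 mm (y). Floor flat, sloping DOWN along +x by 6 degrees; along the slope it runs from 40 mm before the roller (mouth, no sill) to the end wall 150 mm past the roller.
- chute_entry (a point): Point on the chute's floor surface on the centre line, 36 mm above the table; measured square to the floor it is straight under the strike roller. Axes as the chute's body (level, not sloped). The chute's side walls are 54 mm high over the floor and begin 26 mm before this point.
- chute_end (a point): Point on the chute's floor surface at the foot of the end wall, on the centre line, 20 mm above the table. At rest the nearest pin's near side is about 98 mm up the slope from here.
- roller: Brass strike roller, 10 mm diameter, spinning freely on its axle across the chute near its mouth, between yellow brackets. Origin at the middle of the axle, 35.5 mm square above the sloping floor, so its underside is 30.5 mm above the floor: the scoop with one layer of pins (2 + 24 mm) slides under it, a second layer is rolled off.
- scoop: Aluminium scoop (about 250 g), origin on its flat underside in the middle of the cup; x points to the lip, z up. Cup: 60 mm wide, open at both sides (pins lie across and overhang 10 mm), floor 2 mm thick from x -35 to +35.5, back wall x -35 to -39, 26 mm high, lip x +35.5 to +38.5, 6 mm high, thin ramp down to the tip at x +50. Just three pins fit side by side. Neck: see scoop_mid.
- scoop_grip (a point): Grip point in the middle of the red handle, 80 mm up from its foot, 40 mm below its top; at x -152, y 0, z +78.5 mm from the scoop's origin, axes as the scoop's. The handle is a bar 22 mm wide (scoop y), 26 mm deep, 120 mm long, leaning 25 degrees back from upright (its top away from the lip).
- scoop_lip (a point): Front tip of the scoop's ramp, at x +50 mm, z +1 mm from the scoop's origin. The lip stands 4 mm over the cup floor and holds a pin until the scoop is tipped nose-down more than about 48 degrees; at 65 degrees all pins roll out.
- scoop_mid (a point): Middle of the scoop's length, on its underside, at x -55 mm from the scoop's origin. Behind the cup a neck 30 mm wide and 4 mm thick, flush with the underside, runs back to x -157 mm and carries the handle.
- mat: Black rubber mat with two yellow edge lines, 220 x 110 x 4 mm, fixed, where the scoop lies at the start and is put back. Origin in its middle at table height, x along its length.
- tray_in (a point): Middle of the inner floor of the orange tray on the grey parts scale. Tray 150 x 150 mm outside, walls 4 mm thick; inner floor 46 mm and rim 84 mm above the table when empty. It sinks as it is loaded.
- tray (a joint): How far the scale's tray has sunk under its load (m): 0 empty, 2.2 mm for each pin (springy, 500 N/m).
- pin0: One of seven identical steel gudgeon pins, plain round bars 24 mm in diameter, 80 mm long, 110 g, oily and slippery. Origin at its centre, y along the pin.
- pin1: One of seven identical steel gudgeon pins, plain round bars 24 mm in diameter, 80 mm long, 110 g, oily and slippery. Origin at its centre, y along the pin.
- pin2: One of seven identical steel gudgeon pins, plain round bars 24 mm in diameter, 80 mm long, 110 g, oily and slippery. Origin at its centre, y along the pin.
- pin3: One of seven identical steel gudgeon pins, plain round bars 24 mm in diameter, 80 mm long, 110 g, oily and slippery. Origin at its centre, y along the pin.
- pin4: One of seven identical steel gudgeon pins, plain round bars 24 mm in diameter, 80 mm long, 110 g, oily and slippery. Origin at its centre, y along the pin.
- pin5: One of seven identical steel gudgeon pins, plain round bars 24 mm in diameter, 80 mm long, 110 g, oily and slippery. Origin at its centre, y along the pin.
- pin6: One of seven identical steel gudgeon pins, plain round bars 24 mm in diameter, 80 mm long, 110 g, oily and slippery. Origin at its centre, y along the pin.
- spray_a: Bystander, to be left alone: dark spray can, 64 mm diameter, 190 mm tall. Origin at the middle of its underside.
- spray_b: Bystander, to be left alone: blue spray can with a pale label, 64 mm diameter, 190 mm tall. Origin at the middle of its underside.
- filter: Bystander, to be left alone: orange oil filter, 76 mm diameter, 85 mm tall. Origin at the middle of its underside.
- spanner: Bystander, to be left alone: steel spanner lying flat, 190 mm long. Origin on its centre line.
- spring: Bystander, to be left alone: dark coil spring, 78 mm diameter, 120 mm tall, standing. Origin at the middle of its underside.
Mind the look-alikes: they are no part of the job. Leave any pink look-alike of the scoop alone.

How it is judged:
By the outcome, as a careful person would: the job done as asked, in the order asked, and still so for the second after the job is handed in, with the robot touching nothing.
It also fails if it takes over 72 s, if anything falls off the work surface, if the arm or the gripper's body presses on something with over 40 N, if the wrist force passes 120 N, or if a joint passes its speed limit or range.

ROBOT

A 6-joint arm with a two-finger parallel gripper is mounted at the origin on the work surface. World frame = base frame: x ahead of the robot, y to its left, z up, the work surface at z = 0. Lengths are in mm, angles in rad, forces in N, time in s.
With the tool pointing down it reaches from about 325 to 1000 mm from the base axis. Payload 5.1 kg.
Tool frame: the origin (TCP) lies midway between the tips of the shut fingers; the grasp point (between the pads) lies 19 mm behind it; z points along the fingers, y is the direction in which the jaws open and shut (so a half turn about z gives the same grasp; the last joint's range is limited). The gripper opens to 85 mm and grips with 20 to 120 N. Pads are 22 mm wide; open, the fingers measure 114 mm over their backs; the gripper's body (76 mm by 85 mm) begins 54 mm behind the grasp point. The pads swing forward as they close: fully open they stand 13 mm farther back than shut.
Start: joints at [-1.192, 0.124, 1.65, -0, 1.367, -0.083], TCP at [289.582, -581.917, 231.322] pointing down, gripper open.
Joint ranges: [-2.61, 2.61], [-1.02, 2.33], [0.03, 2.71], [-1.35, 4.49], [0.32, 2.68], [-2.91, 2.91]. Speed limits (rad/s): [2.57, 2.57, 3.14, 3.14, 3.14, 3.14].

INTERFACE

Orientations are given as a rotation vector (axis times angle).
In Python, from bench import r gives the robot as it stands. The module is installed in compiled form; this text tells all that it offers.
- The arm moves only by the shell command python3 -m jog 'ROWS' [OPENING] [FORCE]. ROWS is JSON, one flat list of numbers, 6 for each row, row after row: the shift along the tool's x, y, z in mm, then the turn, a rotation vector about the tool's x, y, z in rad. A call has 1 to 20 rows; each row shifts and turns the pose as measured when the row begins, along the tool's axes as they then stand; what a row does not reach is not made up. A row lasts 1/12 s, in which the tool goes at most 41.7 mm and 7.16 degrees, less where a joint would pass 70% of its speed; a pose out of reach is approached as far as the arm can. A call is refused whole if a number of a shift passes 41.7 or a number of a turn 0.125, either way. A call with a gripper value outside its range is refused whole. OPENING is the finger opening in mm, from 0 to 85.4, set as the call begins (- or left out, the last holds). The fingers move at their own pace and stop on an object; FORCE is the grip in N (left out, the last holds). Time passes only in rows, so rows that do not move let the fingers close. It gives the time, the measured TCP pose, the force and the opening at its end, in the units of the state.
- r.state(): the state, without advancing time (a new reading comes with each control period).
- r.snapshot(name): name is "scene" or "top" or "wrist"; returns a dict with "image" (480x640x3 uint8, blue, green, red), "depth" (480x640 float32, mm along the optical axis (not along the pixel's ray), 0 where there is no reading), "vfov" (degrees; the focal length in pixels is half the picture's height over the tangent of half this angle, whatever the lens; pixels are square), "cx", "cy" (the principal point, pixels), "D" ([k1, k2, p1, p2, k3] as OpenCV has them; the pictures are not rectified), "extrinsics" (4x4, takes a point from world to camera coordinates); the wrist camera has in their place "T_tool_cam" (4x4, takes a point from camera to tool coordinates, whose origin is the TCP and whose axes are the flange's). Camera axes: x right, y up, looking along -z (the intrinsics and any distortion apply to the point x, -y, -z); pixel columns grow to the right and rows downward; lengths in mm; the calibration is good to about 2 mm. A picture is of the moment at which its call begins: read the wrist's pose just before it.
- r.close_job(): hands the job in, once; it reports no verdict.
The state is a dict: "time_s": time; "qpos": joint angles; "qd": joint speeds; "effort": joint torques, N m; "position": TCP position; "eef_rot": TCP orientation; "wrist_force": force on the tool from outside, world axes, zero at the start; "moment": the same for the moment, N m; "grip_width": opening from 0.0 (shut) to 1.0 (fully open).
Only numpy, scipy, OpenCV 4.12 (cv2) and the standard library are available. Lean on these libraries where they do the work, as an engineer would, in place of code of your own. Each camera call takes 0.05 s, during which the arm holds its last target. There are 200 camera calls.

## Working session

There is one attempt and no reset: what is moved stays moved. The work goes in short steps, Python scripts to look and compute and a shell command to move; the robot and the scene stay as the last step left them, time stands still between calls to the robot, and variables do not carry over. Pictures are saved under pics/ and viewed, about 8 in all and at most 12, crops included, and the job is handed in when it is done.

```bash
mkdir -p pics; cat > h.py <<'E'
import numpy as np, cv2
from bench import r
from scipy.spatial.transform import Rotation as R
def snap(n):
    s=r.state(); d=r.snapshot(n); d=dict(d); 
    if n=="wrist":
        T=np.eye(4);T[:3,:3]=R.from_rotvec(s["eef_rot"]).as_matrix();T[:3,3]=s["position"]
        d["c2w"]=T@np.array(d["T_tool_cam"])
    else: d["c2w"]=np.linalg.inv(np.array(d["extrinsics"]))
    return d
def cloud(d):
    f=240/np.tan(np.radians(d["vfov"])/2); K=np.array([[f,0,d["cx"]],[0,f,d["cy"]],[0,0,1]])
    v,u=np.mgrid[:480,:640]
    p=cv2.undistortPoints(np.stack([u,v],-1).reshape(-1,1,2).astype(np.float64),K,np.array(d["D"],float)).reshape(480,640,2)
    z=d["depth"]; P=np.stack([p[...,0]*z,-p[...,1]*z,-z],-1)
    W=P@d["c2w"][:3,:3].T+d["c2w"][:3,3]; W[z<=0]=np.nan
    return W
E
python3 - <<'E'
from h import *
for n in("scene","top"):
    d=snap(n);cv2.imwrite(f"pics/{n}0.png",d["image"]);np.save(f"{n}0.npy",cloud(d)); print(n,d["vfov"],d["D"],d["c2w"].round(2).tolist())
print(r.state())
E
```

```text
scene 44.820693656829114 [-0.08087559  0.          0.          0.          0.        ] [[-0.69, -0.59, 0.42, 961.42], [0.72, -0.57, 0.4, 495.45], [0.0, 0.57, 0.82, 1057.53], [0.0, 0.0, 0.0, 1.0]]
top 52.66372025991378 [0.03631728 0.         0.         0.         0.        ] [[0.02, 0.99, -0.14, 303.57], [-1.0, 0.02, -0.01, 12.93], [-0.01, 0.14, 0.99, 1132.97], [0.0, 0.0, 0.0, 1.0]]
{'time_s': 0.1, 'qpos': array([-1.19160672e+00,  1.24465469e-01,  1.65153393e+00, -2.15373988e-07,
        1.36751589e+00, -8.26088620e-02]), 'qd': array([ 0.00234375, -0.00149239, -0.00627393, -0.00098332, -0.00063413,
        0.0005838 ]), 'effort': array([ 2.18003872e-03, -4.24933076e+01, -3.66652071e+01,  2.84443018e-05,
        3.93210445e-03,  9.43255117e-06]), 'position': array([ 289.37632513, -581.41343882,  230.16146991]), 'eef_rot': array([-3.05636683e+00, -7.18527755e-01,  4.46264268e-04]), 'wrist_force': array([0.16250811, 0.03189276, 0.04198497]), 'moment': array([ 0.02116007, -0.00080802,  0.03242857]), 'grip_width': 0.9994786075526491}
```

View pics/top0.png

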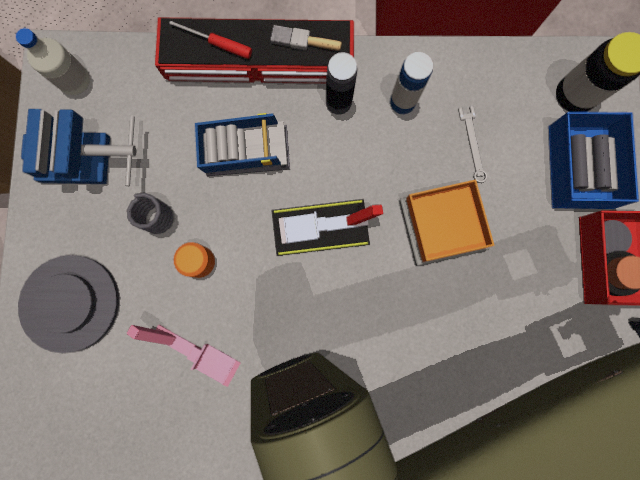

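View pics/scene0.png

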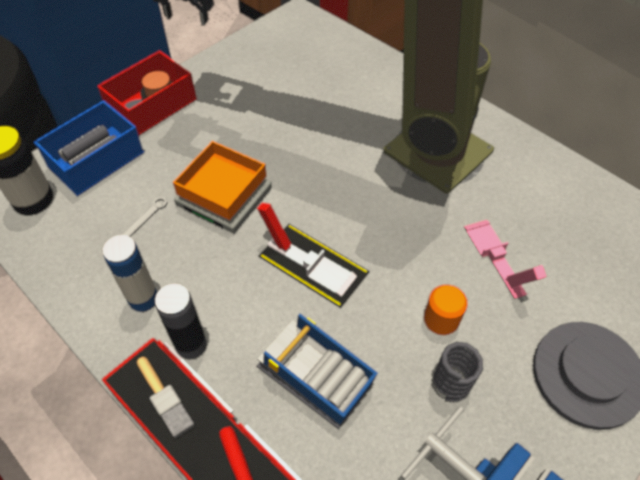

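```bash
cat > m.py <<'E'
from h import *
def hsv(img): return cv2.cvtColor(img,cv2.COLOR_BGR2HSV)
def rect(p): 
    c,s,a=cv2.minAreaRect(p[:,:2].astype(np.float32)); return np.round(c,1),np.round(s,1),round(a,2)
if __name__=="__main__":
    for n,rois in (("top",dict(chute=(190,108,292,178),mat=(265,195,390,260),tray=(395,170,500,270))),("scene",dict(chute=(250,305,385,430),mat=(250,195,375,310),tray=(165,135,280,240)))):
        im=cv2.imread(f"pics/{n}0.png");W=np.load(f"{n}0.npy");H=hsv(im)
        def sel(k,lo,hi):
            x0,y0,x1,y1=rois[k]; m=cv2.inRange(H,lo,hi)[y0:y1,x0:x1]>0
            P=W[y0:y1,x0:x1][m]; return P[np.isfinite(P).all(1)]
        p=sel("chute",(100,120,40),(125,255,255)); print(n,"chute blue",len(p),rect(p[p[:,2]>45]),np.percentile(p[:,2],[2,50,98]).round(1))
        p=sel("chute",(15,120,80),(35,255,255)); print("roller/brackets",len(p),rect(p),p.mean(0).round(1),np.percentile(p[:,2],[2,50,98]).round(1))
        x0,y0,x1,y1=rois["chute"]
        g=(H[y0:y1,x0:x1,1]<60)&(H[y0:y1,x0:x1,2]>120);P=W[y0:y1,x0:x1][g];P=P[np.isfinite(P).all(1)];P=P[(P[:,2]>15)]
        print(" grey",len(P),rect(P),np.percentile(P[:,2],[2,50,98]).round(1))
        p=sel("mat",(20,120,80),(35,255,255)); print("mat",len(p),rect(p),np.median(p[:,2]).round(1))
        p=sel("mat",(0,150,60),(10,255,255)); p2=sel("mat",(172,150,60),(180,255,255)); p=np.vstack([p,p2])
        print("handle",len(p),p.mean(0).round(1),p[p[:,2]>p[:,2].max()-10].mean(0).round(1),p[p[:,2]<p[:,2].min()+20].mean(0).round(1),p[:,2].min().round(1),p[:,2].max().round(1))
        c=p[:,:2]-p[:,:2].mean(0);print("  dir",np.linalg.svd(c,full_matrices=False)[2][0].round(3))
        p=sel("mat",(0,0,130),(180,70,255)); p=p[(p[:,2]>3)&(p[:,2]<40)]; print("scoop",len(p),rect(p),p.mean(0).round(1))
        p=sel("tray",(5,150,60),(18,255,255)); print("tray rim",rect(p[p[:,2]>75]),"floor",np.median(p[p[:,2]<60],0).round(1))
E
python3 m.py
```

```text
top chute blue 1440 (array([647. , 204.4]), array([104.9, 184.8]), 5.91) [31.8 70.2 91.3]
roller/brackets 192 (array([653.3, 140.2]), array([112.6,  21.1]), 5.22) [645.1 139.3  76.7] [64.4 75.8 89.4]
 grey 2227 (array([649.7, 191.1]), array([105. , 188.8]), 5.73) [29.4 46.3 74.1]
mat 500 (array([464.8,  11.7]), array([107.4, 209.7]), 7.97) 4.6
handle 394 [482.8 -84.8  83.9] [ 487.1 -104.2  120.3] [483.9 -60.6  10.9] -0.4 126.4
  dir [-0.148  0.989]
scoop 1629 (array([465.6,  -3.5]), array([152.3, 291.8]), 0.95) [464.2  26.2   8.6]
tray rim (array([ 475.1, -272.5]), array([149.2, 151.5]), 13.59) floor [ 477.  -278.1   46.1]
scene chute blue 1650 (array([648.9, 206.9]), array([104.5, 180.8]), 6.05) [35.  71.1 90.4]
roller/brackets 293 (array([606.2, 128.1]), array([211.8,  25.4]), 8.39) [663.3 141.4  74.9] [56.9 75.4 89.3]
 grey 3817 (array([703.7, 199.2]), array([221.2, 202.3]), 4.57) [29.6 52.4 80.7]
mat 734 (array([465.6,  10.8]), array([111.5, 212.1]), 7.41) 4.7
handle 604 [487.5 -81.3  73.5] [ 489.9 -104.   119.7] [ 446.1 -122.3    1.6] -4.6 125.2
  dir [-0.13   0.992]
scoop 2707 (array([438.8, -18.4]), array([307.6, 285.4]), 43.97) [451.1   6.9   7.8]
tray rim (array([ 474.9, -271.7]), array([155., 154.]), 13.96) floor [ 469.5 -283.8   46.5]
```

```bash
cat >> h.py <<'E'
def plan(pos,rot,n,start=None):
    "n equal rows taking the measured pose to pos, rot (matrix)"
    s=r.state(); R0=R.from_rotvec(s["eef_rot"]).as_matrix(); p0=s["position"]
    rv=R.from_matrix(R0.T@rot).as_rotvec()/n; Rd=R.from_rotvec(rv).as_matrix()
    A=sum(np.linalg.matrix_power(Rd,k) for k in range(n)); t=np.linalg.solve(A,R0.T@(np.array(pos)-p0))
    print("rows x%d:"%n,t.round(2).tolist(),rv.round(4).tolist(),"rowlen",np.linalg.norm(t).round(1),"deg",np.degrees(np.linalg.norm(rv)).round(2))
def scoopR(yaw,pitch=0):  # degrees, pitch nose-down positive
    return (R.from_euler("z",yaw,degrees=True)*R.from_euler("y",pitch,degrees=True)).as_matrix()
TS=np.diag([1.,-1,-1])@R.from_euler("y",25,degrees=True).as_matrix()  # tool axes in scoop frame, along the handle
E
python3 - <<'E'
from h import *
plan([480,-130,370],scoopR(98)@np.diag([1.,-1,-1]),20)
d=snap("wrist");print(d["vfov"],d["D"],np.array(d["T_tool_cam"]).round(3).tolist())
print(TS@[0,0,1])
E
```

```text
rows x20: [25.99, -3.04, -6.98] [-0.0001, -0.0001, -0.0624] rowlen 27.1 deg 3.58
66.36458969538529 [0.00869439 0.         0.         0.         0.        ] [[-0.0, 0.947, 0.323, 83.206], [1.0, -0.0, 0.001, 0.134], [0.001, 0.323, -0.947, -143.353], [0.0, 0.0, 0.0, 1.0]]
[ 0.42261826  0.         -0.90630779]
```

```bash
python3 - <<'E'
from h import *
plan([540,130,330],scoopR(98)@np.diag([1.,-1,-1]),30)
E
```

```text
rows x30: [26.48, -4.46, -3.31] [-0.0, -0.0, -0.0416] rowlen 27.1 deg 2.38
```

```bash
python3 -m jog '[26.5,-4.5,-3.3,0,0,-0.0416,26.5,-4.5,-3.3,0,0,-0.0416,26.5,-4.5,-3.3,0,0,-0.0416,26.5,-4.5,-3.3,0,0,-0.0416,26.5,-4.5,-3.3,0,0,-0.0416,26.5,-4.5,-3.3,0,0,-0.0416,26.5,-4.5,-3.3,0,0,-0.0416,26.5,-4.5,-3.3,0,0,-0.0416,26.5,-4.5,-3.3,0,0,-0.0416,26.5,-4.5,-3.3,0,0,-0.0416,26.5,-4.5,-3.3,0,0,-0.0416,26.5,-4.5,-3.3,0,0,-0.0416,26.5,-4.5,-3.3,0,0,-0.0416,26.5,-4.5,-3.3,0,0,-0.0416,26.5,-4.5,-3.3,0,0,-0.0416]' && python3 -m jog '[26.5,-4.5,-3.3,0,0,-0.0416,26.5,-4.5,-3.3,0,0,-0.0416,26.5,-4.5,-3.3,0,0,-0.0416,26.5,-4.5,-3.3,0,0,-0.0416,26.5,-4.5,-3.3,0,0,-0.0416,26.5,-4.5,-3.3,0,0,-0.0416,26.5,-4.5,-3.3,0,0,-0.0416,26.5,-4.5,-3.3,0,0,-0.0416,26.5,-4.5,-3.3,0,0,-0.0416,26.5,-4.5,-3.3,0,0,-0.0416,26.5,-4.5,-3.3,0,0,-0.0416,26.5,-4.5,-3.3,0,0,-0.0416,26.5,-4.5,-3.3,0,0,-0.0416,26.5,-4.5,-3.3,0,0,-0.0416,0,0,0,0,0,0]'
python3 - <<'E'
from h import *
d=snap("wrist");cv2.imwrite("pics/w1.png",d["image"]);np.save("w1.npy",cloud(d))
s=r.state();print(s["position"],R.from_rotvec(s["eef_rot"]).as_matrix().round(3).tolist(),s["qpos"])
E
```

```text
time_s: 1.4
position: [531.3, -251.3, 273.5]
eef_rot: [-2.66, -1.643, 0.004]
wrist_force: [-0.3, 0.1, -0.4]
grip_width: 0.999
time_s: 2.65
position: [533.1, 141.8, 321.1]
eef_rot: [-2.029, -2.367, 0.001]
wrist_force: [0.2, -0.6, -0.0]
grip_width: 1.001
[533.4155946  140.19896629 320.63877416] [[-0.151, 0.988, -0.018], [0.988, 0.151, 0.014], [0.016, -0.016, -1.0]] [ 1.51507364e-01 -1.26183532e-01  1.75181186e+00  1.62937703e-02
  1.53214521e+00 -1.00253147e-03]
```

View pics/w1.png

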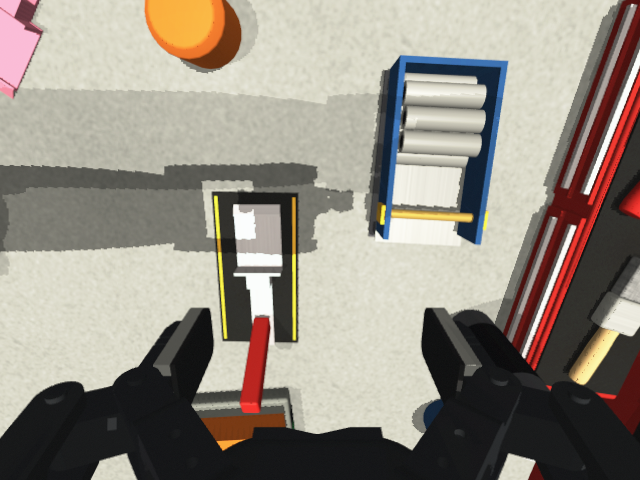

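```bash
python3 - <<'E'
from m import *
im=cv2.imread("pics/w1.png");W=np.load("w1.npy");H=hsv(im)
def sel(roi,lo,hi):
    x0,y0,x1,y1=roi; m=cv2.inRange(H,lo,hi)[y0:y1,x0:x1]>0
    P=W[y0:y1,x0:x1][m]; return P[np.isfinite(P).all(1)]
def line(p,ax):
    a=np.polyfit(p[:,ax],p[:,1-ax],1); return a
b=sel((370,50,515,250),(100,120,40),(125,255,255)); t=b[b[:,2]>45]
print("chute",rect(t),np.percentile(t[:,2],[2,98]).round(1))
g=sel((392,205,472,228),(12,110,80),(30,255,255)); print("roller",len(g),g.mean(0).round(1),np.ptp(g[:,:2],0).round(1),"dir",np.degrees(np.arctan(np.polyfit(g[:,0],g[:,1],1)[0])).round(2),rect(g))
f=sel((400,170,460,205),(0,0,150),(180,50,255)); A=np.c_[f[:,:2],np.ones(len(f))];c=np.linalg.lstsq(A,f[:,2],rcond=None)[0];print("floor",f.mean(0).round(1),np.degrees(np.arctan(c[:2])).round(2))
m1=sel((205,190,232,345),(20,120,100),(35,255,255));m2=sel((285,190,300,345),(20,120,100),(35,255,255))
for q in(m1,m2): print("mat line",q.mean(0).round(1),np.degrees(np.arctan(np.polyfit(q[:,1],q[:,0],1)[0])).round(2),q[:,1].min().round(1),q[:,1].max().round(1))
print("mat",rect(np.vstack([m1,m2])))
c=sel((228,198,290,280),(0,0,110),(180,70,255)); k=c[(c[:,2]>4.5)&(c[:,2]<10)];print("cup floor",len(k),rect(k),k[:,2].mean().round(1))
k=c[(c[:,2]>24)];print("backwall",len(k),rect(k) if len(k)>3 else "",k.mean(0))
k=sel((240,275,275,318),(0,0,110),(180,70,255));k=k[(k[:,2]>5)&(k[:,2]<14)];print("neck",len(k),rect(k),k.mean(0).round(1))
h=np.vstack([sel((238,310,275,415),(0,150,50),(10,255,255)),sel((238,310,275,415),(170,150,50),(180,255,255))]);
print("handle",len(h),h.mean(0).round(1),rect(h[h[:,2]>100]),np.percentile(h[:,2],[2,98]),"dir",np.degrees(np.arctan(np.polyfit(h[:,1],h[:,0],1)[0])).round(2))
for z in range(20,130,15):
    q=h[abs(h[:,2]-z)<6]; print(z,len(q),q.mean(0).round(1),q.min(0).round(1),q.max(0).round(1)) if len(q) else 0
E
```

```text
chute (array([648. , 203.8]), array([104.4, 184.1]), 5.91) [46.8 91.4]
roller 672 [656.5 140.3  75. ] [90.4 26.4] dir 4.94 (array([657.1, 135.6]), array([89.1, 19.3]), 5.66)
floor [658.5 164.7  33.5] [ 0.48 -5.84]
mat line [415.1   9.2   5. ] -7.9 -100.7 108.6
mat line [514.7  17.9   4.8] -7.7 -88.0 121.5
mat (array([464.8,  10. ]), array([105.2, 212.1]), 7.76)
cup floor 2722 (array([460.1,  54.8]), array([ 66.7, 101.8]), 8.58) 6.8
backwall 281 (array([468.7,  16.5]), array([61. , 12.2]), 9.34) [468.63281999  17.71577814  29.45916407]
neck 654 (array([471.4, -25.5]), array([43.7, 64.6]), 12.93) [476.8 -32.5   8.5]
handle 1783 [485.9 -81.   79.8] (array([ 487.7, -103.5]), array([21.9, 33.7]), 8.8) [ 21.95749245 123.39399948] dir -9.46
20 83 [482.8 -53.8  22.1] [470.4 -70.4  15.8] [493.  -49.1  25.9]
35 151 [482.3 -58.8  35.2] [470.  -80.3  29. ] [494.6 -53.   41. ]
50 177 [483.  -65.6  49.9] [470.7 -85.   44. ] [495.4 -59.8  55.9]
65 174 [485.  -73.8  65.1] [473.1 -92.   59. ] [496.5 -66.9  70.8]
80 183 [486.1 -80.2  80.1] [474.3 -99.8  74.3] [497.8 -73.9  86. ]
95 201 [487.3 -87.7  95.1] [ 475.6 -110.3   89. ] [499.3 -81.4 101. ]
110 253 [488.6 -96.4 110.5] [ 475.8 -120.6  104. ] [500.4 -87.8 116. ]
125 191 [ 488.  -101.5  121.7] [ 477.  -112.6  119.1] [498.5 -94.1 124.9]
```

```bash
python3 - <<'E'
from m import *
a=np.radians(98.5);ux=np.array([np.cos(a),np.sin(a)]);uy=np.array([-ux[1],ux[0]])
for n,W in(("w1",np.load("w1.npy")),("top",np.load("top0.npy")),("scene",np.load("scene0.npy"))):
    P=W[np.isfinite(W).all(2)];d=P[:,:2]-[486.1,-92];s=d@ux;t=d@uy
    out=[]
    for k in list(range(95,220,4)):
        q=(abs(s-k)<2)&(abs(t)<45)&(P[:,2]>6); q2=q&(abs(t)<25)
        out.append((k,np.round(np.median(P[q2,2]),1),np.round(P[q2,2].max(),1),int(t[q].min()),int(t[q].max())) if q2.sum()>3 else (k,))
    print(n,*out)
    q=(abs(t)<16)&(P[:,2]>112)&(P[:,2]<135)&(abs(s)<50);print("top handle s,t,z",s[q].min(),s[q].max(),t[q].min(),t[q].max(),P[q,2].max(),q.sum())
    for z in (60,70,80,90,100):
        q=(abs(t)<9)&(abs(P[:,2]-z)<3)&(abs(s)<50);print(z,s[q].max().round(1) if q.any() else "",s[q].min().round(1) if q.any() else "",end=" ")
    print()
E
```

```text
w1 (95, np.float64(27.5), np.float64(29.0), -43, 26) (99, np.float64(27.3), np.float64(29.9), -32, 38) (103, np.float64(27.3), np.float64(29.0), -43, 15) (107, np.float64(27.4), np.float64(29.4), -35, 16) (111, np.float64(30.5), np.float64(32.8), -44, 44) (115, np.float64(20.3), np.float64(32.0), -38, 31) (119, np.float64(6.9), np.float64(8.3), -29, 39) (123, np.float64(6.7), np.float64(8.5), -29, 44) (127, np.float64(7.0), np.float64(9.5), -32, 37) (131, np.float64(6.8), np.float64(8.8), -42, 32) (135, np.float64(6.9), np.float64(8.9), -28, 31) (139, np.float64(6.9), np.float64(8.4), -37, 31) (143, np.float64(6.9), np.float64(8.5), -35, 43) (147, np.float64(6.8), np.float64(9.1), -44, 31) (151, np.float64(6.9), np.float64(8.5), -41, 41) (155, np.float64(6.8), np.float64(8.9), -38, 39) (159, np.float64(6.8), np.float64(9.0), -28, 40) (163, np.float64(6.9), np.float64(8.6), -38, 44) (167, np.float64(6.9), np.float64(8.7), -27, 44) (171, np.float64(6.8), np.float64(8.3), -44, 42) (175, np.float64(6.9), np.float64(8.9), -28, 42) (179, np.float64(6.9), np.float64(8.4), -28, 44) (183, np.
[... 3414 characters left out ...]
7), -43, 40) (179, np.float64(8.2), np.float64(11.4), -35, 40) (183, np.float64(8.1), np.float64(11.0), -30, 37) (187, np.float64(10.3), np.float64(13.2), -38, 41) (191, np.float64(8.9), np.float64(15.3), -44, 37) (195, np.float64(8.2), np.float64(11.9), -44, 43) (199, np.float64(7.5), np.float64(10.6), -42, 44) (203, np.float64(7.4), np.float64(8.9), -37, 37) (207, np.float64(6.8), np.float64(7.9), -43, 43) (211, np.float64(6.7), np.float64(9.7), -41, 39) (215, np.float64(7.1), np.float64(8.1), -23, 21) (219,)
top handle s,t,z -28.009135709934863 -0.9482444746511545 -12.057144003511207 11.60059880468268 125.19993361924537 109
60 26.3 -0.6 70 23.5 0.3 80 17.1 -12.2 90 9.7 -19.8 100 7.8 -21.1
```

```bash
python3 - <<'E'
from m import *
Rt=scoopR(98.5)@TS; g=np.array([486.3,-93.2,82.5]); z=Rt[:,2]
plan(g-101*z,Rt,20)
a=np.radians(95.9);ux=np.array([np.cos(a),np.sin(a)]);uy=np.array([-ux[1],ux[0]])
for n in("w1","top0","scene0"):
    W=np.load(n+".npy");P=W[np.isfinite(W).all(2)];d=P[:,:2]-[654.9,140];s=d@ux;t=d@uy
    q=(P[:,2]>60)&(s>15)&(s<140)&(abs(t)<62)&(P[:,2]<100)&(abs(t)>40)
    for sg in(-1,1):
        k=q&(sg*t>0); print(n,"wall",sg,np.percentile(t[k],[2,50,98]).round(1),"slope deg",np.degrees(np.polyfit(s[k],t[k],1)[0]).round(2))
    print([(k,np.round(np.nanmedian(P[(abs(s-k)<1.5)&(abs(t)<25),2]),1)) for k in range(-40,156,4) if ((abs(s-k)<1.5)&(abs(t)<25)).any()])
E
```

```text
rows x20: [-14.69, -4.03, 4.37] [-0.0008, 0.021, -0.0] rowlen 15.9 deg 1.2
w1 wall -1 [-51.4 -45.9 -41. ] slope deg -0.01
w1 wall 1 [40.6 50.7 52.3] slope deg -0.93
[(-40, np.float64(40.3)), (-36, np.float64(39.8)), (-32, np.float64(39.4)), (-28, np.float64(39.2)), (-24, np.float64(38.5)), (-20, np.float64(38.3)), (-16, np.float64(37.6)), (-4, np.float64(74.8)), (0, np.float64(75.3)), (4, np.float64(72.5)), (8, np.float64(35.2)), (12, np.float64(34.9)), (16, np.float64(34.5)), (20, np.float64(33.9)), (24, np.float64(33.6)), (28, np.float64(33.1)), (32, np.float64(32.7)), (36, np.float64(32.3)), (40, np.float64(31.9)), (44, np.float64(31.5)), (48, np.float64(31.1)), (52, np.float64(47.9)), (56, np.float64(51.9)), (60, np.float64(53.5)), (64, np.float64(54.3)), (68, np.float64(69.5)), (72, np.float64(72.2)), (76, np.float64(72.9)), (80, np.float64(72.4)), (84, np.float64(70.1)), (88, np.float64(63.6)), (92, np.float64(66.8)), (96, np.float64(69.5)), (100, np.float64(70.4)), (104, np.float64(69.8)), (108, np.float64(67.8)), (112, np.float64(61.2)), (116, np.float64(64.2)), (120, np.floa
[... 2067 characters left out ...]
float64(30.8)), (44, np.float64(30.6)), (48, np.float64(32.8)), (52, np.float64(47.7)), (56, np.float64(51.8)), (60, np.float64(53.4)), (64, np.float64(64.6)), (68, np.float64(68.8)), (72, np.float64(71.5)), (76, np.float64(72.3)), (80, np.float64(71.1)), (84, np.float64(69.4)), (88, np.float64(63.0)), (92, np.float64(66.0)), (96, np.float64(68.7)), (100, np.float64(69.6)), (104, np.float64(68.4)), (108, np.float64(66.9)), (112, np.float64(60.6)), (116, np.float64(62.9)), (120, np.float64(65.7)), (124, np.float64(66.5)), (128, np.float64(65.9)), (132, np.float64(64.1)), (136, np.float64(56.9)), (140, np.float64(44.4)), (144, np.float64(41.1)), (148, np.float64(4.2)), (152, np.float64(18.7))]
```

```bash
python3 -m jog '[-14.7,-4,4.4,-0.0008,0.021,0,-14.7,-4,4.4,-0.0008,0.021,0,-14.7,-4,4.4,-0.0008,0.021,0,-14.7,-4,4.4,-0.0008,0.021,0,-14.7,-4,4.4,-0.0008,0.021,0,-14.7,-4,4.4,-0.0008,0.021,0,-14.7,-4,4.4,-0.0008,0.021,0,-14.7,-4,4.4,-0.0008,0.021,0,-14.7,-4,4.4,-0.0008,0.021,0,-14.7,-4,4.4,-0.0008,0.021,0,-14.7,-4,4.4,-0.0008,0.021,0,-14.7,-4,4.4,-0.0008,0.021,0,-14.7,-4,4.4,-0.0008,0.021,0,-14.7,-4,4.4,-0.0008,0.021,0,-14.7,-4,4.4,-0.0008,0.021,0,-14.7,-4,4.4,-0.0008,0.021,0,-14.7,-4,4.4,-0.0008,0.021,0,-14.7,-4,4.4,-0.0008,0.021,0,-14.7,-4,4.4,-0.0008,0.021,0,0,0,0,0,0,0]'
python3 - <<'E'
from h import *
Rt=scoopR(98.5)@TS; g=np.array([486.3,-93.2,82.5]); z=Rt[:,2]
plan(g-60*z,Rt,4); plan(g+17.5*z,Rt,12);print(r.state()["qpos"])
E
```

```text
time_s: 4.37
position: [485.2, -152.3, 167.3]
eef_rot: [-1.851, -2.084, -0.393]
wrist_force: [-0.9, 0.4, 0.3]
grip_width: 1.001
rows x4: [4.35, 2.37, 10.35] [0.0006, 0.0017, -0.0074] rowlen 11.5 deg 0.44
rows x12: [1.47, 0.79, 9.91] [0.0002, 0.0006, -0.0025] rowlen 10.0 deg 0.15
[-0.58215211  0.01583501  1.91881751  0.31782766  1.50511631 -0.76946758]
```

```bash
python3 -m jog '[4.4,2.4,10.3,0.0006,0.0017,-0.0074,4.4,2.4,10.3,0.0006,0.0017,-0.0074,4.4,2.4,10.3,0.0006,0.0017,-0.0074,4.4,2.4,10.3,0.0006,0.0017,-0.0074,0,0,0,0,0,0]'
python3 - <<'E'
from h import *
Rt=scoopR(98.5)@TS; g=np.array([486.3,-93.2,82.5]); z=Rt[:,2]
plan(g+17.5*z,Rt,8)
E
```

```text
time_s: 4.78
position: [489.9, -115.4, 134.1]
eef_rot: [-1.818, -2.107, -0.404]
wrist_force: [-0.1, -0.7, 0.0]
grip_width: 1.001
rows x8: [-0.18, -0.03, 9.22] [0.0001, -0.0001, -0.0001] rowlen 9.2 deg 0.01
```

```bash
python3 -m jog '[-0.2,0,9.2,0,0,0,-0.2,0,9.2,0,0,0,-0.2,0,9.2,0,0,0,-0.2,0,9.2,0,0,0,-0.2,0,9.2,0,0,0,-0.2,0,9.2,0,0,0,-0.2,0,9.2,0,0,0,-0.2,0,7.5,0,0,0,0,0,0,0,0,0]'
python3 - <<'E'
from h import *
Rt=scoopR(98.5)@TS; g=np.array([486.3,-93.2,82.5]); z=Rt[:,2]
plan(g+17.5*z,Rt,1); d=snap("wrist"); cv2.imwrite("pics/w2.png",d["image"])
E
```

```text
time_s: 5.53
position: [485.1, -81.1, 61.3]
eef_rot: [-1.813, -2.112, -0.402]
wrist_force: [-0.5, 0.5, -0.7]
grip_width: 1.0
rows x1: [-2.04, -0.59, -6.87] [-0.001, 0.0002, 0.0035] rowlen 7.2 deg 0.21
```

View pics/w2.png

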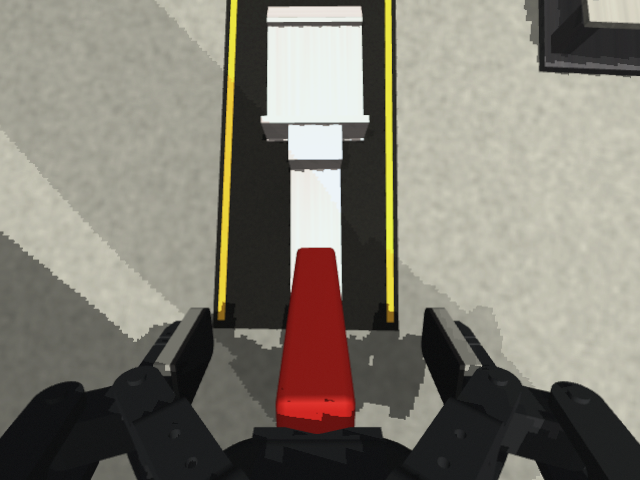

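```bash
python3 -m jog '[-1,-0.3,-3,0,0,0.0015,-1,-0.3,-3,0,0,0.0015,0,0,0,0,0,0,0,0,0,0,0,0]'; python3 -m jog '[0,0,0,0,0,0,0,0,0,0,0,0,0,0,0,0,0,0,0,0,0,0,0,0,0,0,0,0,0,0,0,0,0,0,0,0,0,0,0,0,0,0,0,0,0,0,0,0]' 0 115
python3 - <<'E'
from h import *
s=r.state();Rt=scoopR(98.5)@TS; g=np.array([486.3,-93.2,82.5]); 
print(s["position"],s["eef_rot"],s["wrist_force"],s["moment"],s["grip_width"]*85.4); plan(g+17.5*Rt[:,2],Rt,1)
E
```

```text
time_s: 5.92
position: [486.7, -87.3, 68.2]
eef_rot: [-1.818, -2.111, -0.403]
wrist_force: [0.4, 0.0, 0.8]
grip_width: 0.998
time_s: 6.58
position: [487.6, -88.3, 69.9]
eef_rot: [-1.82, -2.113, -0.404]
wrist_force: [-0.7, 0.6, 0.9]
grip_width: 0.242
[487.57386165 -88.32929231  69.92273091] [-1.81993196 -2.1133001  -0.40395115] [-0.68295465  0.55931995  0.93970121] [-0.23593666  0.03199627  0.03646311] 20.644987811072063
rows x1: [1.14, -1.99, 4.13] [0.0039, 0.0042, 0.0014] rowlen 4.7 deg 0.34
```

```bash
cat >> h.py <<'E'
import os
def spose(o,yaw,pitch): 
    T=np.eye(4);T[:3,:3]=scoopR(yaw,pitch);T[:3,3]=o;return T
def tpose():
    s=r.state();T=np.eye(4);T[:3,:3]=R.from_rotvec(s["eef_rot"]).as_matrix();T[:3,3]=s["position"];return T
def splan(o,yaw,pitch,n):
    T=spose(o,yaw,pitch)@np.load("X.npy"); plan(T[:3,3],T[:3,:3],n)
def snow():
    T=tpose()@np.linalg.inv(np.load("X.npy")); ux=T[:3,0]; 
    print("scoop o",T[:3,3].round(1),"yaw",np.degrees(np.arctan2(ux[1],ux[0])).round(2),"pitch",np.degrees(np.arcsin(-ux[2])).round(2),"roll",np.degrees(np.arcsin(T[2,1])).round(2)); return T
E
python3 - <<'E'
from h import *
a=np.radians(98.5);u=np.array([np.cos(a),np.sin(a),0])
o=np.array([486.3,-93.2,82.5])+152*u;o[2]=4; print(o)
np.save("X.npy",np.linalg.inv(spose(o,98.5,0))@tpose())
o=o+[0,0,70]; splan(o,98.5,0,10)
E
```

```text
[463.83296951  57.13041123   4.        ]
rows x10: [2.93, 0.03, -6.36] [0.0, 0.0, -0.0] rowlen 7.0 deg 0.0
```

```bash
python3 -m jog '[2.9,0,-6.4,0,0,0,2.9,0,-6.4,0,0,0,2.9,0,-6.4,0,0,0,2.9,0,-6.4,0,0,0,2.9,0,-6.4,0,0,0,2.9,0,-6.4,0,0,0,2.9,0,-6.4,0,0,0,2.9,0,-6.4,0,0,0,2.9,0,-6.4,0,0,0,2.9,0,-6.4,0,0,0,0,0,0,0,0,0,0,0,0,0,0,0]'
cat > meas.py <<'E'
from h import *
import sys
# scoop in the scoop frame predicted by X: profile along x
d=snap("wrist");W=cloud(d);cv2.imwrite("pics/%s.png"%sys.argv[1],d["image"])
T=snow();Q=(W-T[:3,3])@T[:3,:3]
Q=Q[np.isfinite(Q).all(2)];s,t,z=Q.T
print([(k,np.round(np.median(z[(abs(s-k)<.6)&(abs(t)<20)]),1)) for k in (-60,-44,-42,-40,-39,-38,-37,-36,-35,-34,-33,-32,-30,0,30,31,32,33,34,35,36,37,38,39,40,42,46,50,52) if ((abs(s-k)<.6)&(abs(t)<20)).any()])
q=(abs(s)<30)&(abs(t)<25)&(abs(z)<20);print("tilt about y,x deg",np.degrees(np.linalg.lstsq(np.c_[s[q],t[q],np.ones(q.sum())],z[q],rcond=None)[0][:2]).round(2))
for k in(-28,-15,0,15,28):
    q=(abs(s-k)<5)&(abs(z-2)<8); print(k,np.percentile(t[q],[1,99]).round(1))
E
python3 meas.py w3
```

```text
time_s: 7.58
position: [486.6, -89.1, 146.5]
eef_rot: [-1.821, -2.116, -0.4]
wrist_force: [0.2, -0.5, -3.3]
grip_width: 0.247
scoop o [463.   56.1  80.2] yaw 98.52 pitch 0.21 roll 0.02
[(-60, np.float64(14.9)), (-44, np.float64(23.7)), (-42, np.float64(23.8)), (-40, np.float64(23.7)), (-39, np.float64(26.4)), (-38, np.float64(26.7)), (-37, np.float64(26.5)), (-36, np.float64(26.1)), (-35, np.float64(-75.8)), (-34, np.float64(-75.2)), (0, np.float64(2.6)), (30, np.float64(2.7)), (31, np.float64(2.8)), (32, np.float64(2.7)), (33, np.float64(3.0)), (34, np.float64(4.5)), (35, np.float64(6.3)), (36, np.float64(6.7)), (37, np.float64(6.7)), (38, np.float64(6.5)), (39, np.float64(6.0)), (40, np.float64(5.4)), (42, np.float64(4.3)), (46, np.float64(2.6))]
tilt about y,x deg [-0.1   0.38]
-28 [-29.4  29.2]
-15 [-30.1  29.2]
0 [-29.8  29.7]
15 [-29.8  29.7]
28 [-154.3   29.6]
```

```bash
python3 - <<'E'
from h import *
for n in("top0","scene0"):
    W=np.load(n+".npy");P=W[np.isfinite(W).all(2)]
    q=(P[:,2]>60)&(P[:,2]<215)&(P[:,0]>640)&(P[:,0]<800)&(P[:,1]<60)&(P[:,1]>-220)
    p=P[q]; 
    for lo,hi in((-70,60),(-220,-70)):
        k=p[(p[:,1]>lo)&(p[:,1]<hi)]; t=k[k[:,2]>k[:,2].max()-12]
        b=k[k[:,2]<150]
        print(n,len(k),k[:,2].max().round(1),"topc",((t.max(0)+t.min(0))/2).round(1),"side min",b.min(0).round(1),"max",b.max(0).round(1))
E
```

```text
top0 1370 194.8 topc [771.4 -27.7 188.9] side min [739.4 -58.7  60.3] max [775.1   4.3 150. ]
top0 1445 196.1 topc [ 772.4 -183.8  190.1] side min [ 741.2 -211.    60. ] max [ 792.8 -149.6  149.9]
scene0 1850 195.8 topc [771.8 -29.  189.9] side min [744.5 -15.3  60.1] max [800.    5.8 149.7]
scene0 1701 195.2 topc [ 773.7 -182.4  189.2] side min [ 745.  -176.7   60.4] max [ 800.  -149.7  149.9]
```

```bash
cat >> h.py <<'E'
_a=np.radians(95.9);CU=np.array([np.cos(_a),np.sin(_a),0]);E0=np.array([654.9,140.3,36])-3.7*CU
_t=np.radians(6);CV=CU*np.cos(_t)-np.array([0,0,np.sin(_t)]);CN=CU*np.sin(_t)+np.array([0,0,np.cos(_t)])
def chute(s,h): return E0+s*CV+h*CN
def cnow():
    T=snow();d=T[:3,3]-E0;print("chute s",(d@CV).round(1),"h",(d@CN).round(1),"lat",(d@np.cross(CN,CV)).round(1),"F",r.state()["wrist_force"].round(1))
E
python3 - <<'E'
from h import *
o=chute(-102,28);print(o);splan(o,95.9,6,16)
E
```

```text
[665.40688121  38.62701221  74.50851632]
rows x16: [-1.88, 12.0, -1.3] [-0.0011, -0.0063, 0.0026] rowlen 12.2 deg 0.4
```

```bash
python3 -m jog '[-1.9,12,-1.3,-0.0011,-0.0063,0.0026,-1.9,12,-1.3,-0.0011,-0.0063,0.0026,-1.9,12,-1.3,-0.0011,-0.0063,0.0026,-1.9,12,-1.3,-0.0011,-0.0063,0.0026,-1.9,12,-1.3,-0.0011,-0.0063,0.0026,-1.9,12,-1.3,-0.0011,-0.0063,0.0026,-1.9,12,-1.3,-0.0011,-0.0063,0.0026,-1.9,12,-1.3,-0.0011,-0.0063,0.0026,-1.9,12,-1.3,-0.0011,-0.0063,0.0026,-1.9,12,-1.3,-0.0011,-0.0063,0.0026,-1.9,12,-1.3,-0.0011,-0.0063,0.0026,-1.9,12,-1.3,-0.0011,-0.0063,0.0026,-1.9,12,-1.3,-0.0011,-0.0063,0.0026,-1.9,12,-1.3,-0.0011,-0.0063,0.0026,-1.9,12,-1.3,-0.0011,-0.0063,0.0026,0,0,0,0,0,0,0,0,0,0,0,0]'
python3 - <<'E'
from h import *
cnow();splan(chute(-102,3),95.9,6,6)
E
```

```text
time_s: 9.05
position: [689.6, -95.1, 139.2]
eef_rot: [-1.923, -2.13, -0.315]
wrist_force: [0.3, 0.0, -2.7]
grip_width: 0.243
scoop o [672.1  44.2  59.4] yaw 96.0 pitch 5.54 roll 0.78
chute s -95.6 h 13.5 lat -7.2 F [ 0.3  0.  -2.7]
rows x6: [-1.54, -1.39, 0.99] [-0.0022, -0.0013, -0.0007] rowlen 2.3 deg 0.15
```

```bash
python3 -m jog '[-1.5,-1.4,1,-0.0022,-0.0013,-0.0007,-1.5,-1.4,1,-0.0022,-0.0013,-0.0007,-1.5,-1.4,0.5,-0.0022,-0.0013,-0.0007,-1.5,-1.4,0.5,-0.0022,-0.0013,-0.0007,-1,-1,0,-0.0022,-0.0013,-0.0007,0,0,0,0,0,0]'
python3 - <<'E'
from h import *
cnow();splan(chute(-102,3),95.9,6,2);splan(chute(20,2.5),95.9,6,12)
E
```

```text
time_s: 9.55
position: [680.7, -101.3, 130.9]
eef_rot: [-1.927, -2.137, -0.319]
wrist_force: [-0.0, 0.0, -4.1]
grip_width: 0.245
scoop o [663.8  37.6  50.4] yaw 95.95 pitch 5.82 roll 0.34
chute s -100.3 h 4.0 lat 1.7 F [-0.   0.  -4.1]
rows x2: [-0.76, 0.59, -0.09] [-0.0029, -0.0016, -0.0008] rowlen 1.0 deg 0.19
rows x12: [9.08, 0.1, 4.3] [-0.0005, -0.0003, -0.0001] rowlen 10.0 deg 0.03
```

```bash
python3 -m jog '[9,0.2,4.2,-0.001,-0.0004,0,9,0.2,4.2,-0.001,-0.0004,0,9,0.2,4.2,-0.001,-0.0004,0,9,0.2,4.2,-0.001,-0.0004,0,9,0.2,4.2,-0.001,-0.0004,0,9,0.2,4.2,-0.001,-0.0004,0,9,0.2,4.2,-0.001,-0.0004,0,9,0.2,4.2,-0.001,-0.0004,0,0,0,0,0,0,0]'
python3 - <<'E'
from h import *
cnow();splan(chute(0,1),95.9,6,2)
E
python3 meas.py w4
```

```text
time_s: 10.3
position: [672.7, -12.5, 122.5]
eef_rot: [-1.932, -2.142, -0.328]
wrist_force: [1.0, -0.3, -2.5]
grip_width: 0.243
scoop o [656.8 126.4  41.6] yaw 95.81 pitch 5.95 roll -0.17
chute s -10.9 h 4.5 lat -0.5 F [ 1.  -0.3 -2.5]
rows x2: [4.25, -0.05, 3.83] [0.0016, -0.0004, -0.0001] rowlen 5.7 deg 0.1
scoop o [657.  125.5  41.6] yaw 95.8 pitch 5.99 roll -0.18
[(-60, np.float64(5.4)), (-44, np.float64(23.7)), (-42, np.float64(23.7)), (-40, np.float64(23.6)), (-39, np.float64(24.0)), (-38, np.float64(26.8)), (-37, np.float64(26.8)), (-36, np.float64(26.8)), (-35, np.float64(26.5)), (-34, np.float64(-44.3)), (-33, np.float64(-44.5)), (-32, np.float64(-45.0)), (-30, np.float64(-41.9)), (0, np.float64(2.8)), (35, np.float64(7.2)), (36, np.float64(6.8)), (37, np.float64(6.7)), (38, np.float64(6.8)), (39, np.float64(6.7)), (40, np.float64(6.0)), (42, np.float64(4.9)), (46, np.float64(3.0)), (50, np.float64(0.8))]
tilt about y,x deg [-0.09  0.33]
-28 [-162.2   52.6]
-15 [-163.1   52.2]
0 [-164.5   47.4]
15 [-167.    47.3]
28 [-172.5   47.2]
```

View pics/w4.png

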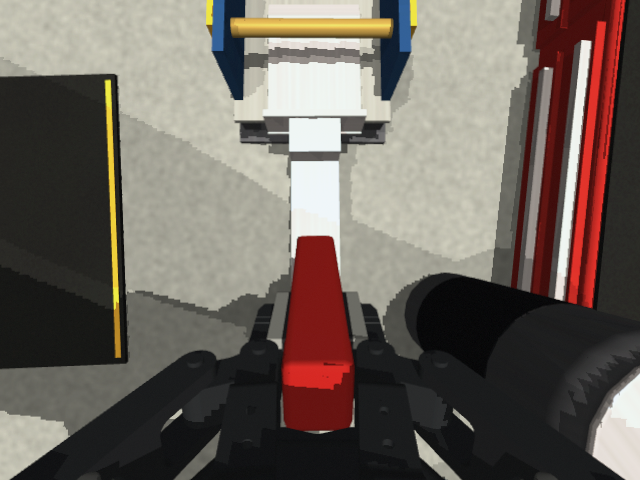

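```bash
python3 -m jog '[2.2,0,1.9,0,0,0,2.2,0,1.9,0,0,0,2.2,0,1.9,0,0,0,2.2,0,1.9,0,0,0,0,0,0,0,0,0]'
python3 - <<'E'
from h import *
cnow();splan(chute(20,0),95.9,6,8)
E
```

```text
time_s: 10.77
position: [672.3, -2.9, 117.9]
eef_rot: [-1.935, -2.142, -0.327]
wrist_force: [-0.2, 0.9, -3.2]
grip_width: 0.245
scoop o [656.6 135.8  36.8] yaw 95.72 pitch 6.06 roll -0.22
chute s -1.0 h 0.7 lat -1.3 F [-0.2  0.9 -3.2]
rows x8: [2.34, -0.08, 1.19] [0.0006, 0.0001, -0.0002] rowlen 2.6 deg 0.03
```

```bash
python3 -m jog '[3.6,-0.1,1.85,0.0005,0,-0.0001,3.6,-0.1,1.85,0.0005,0,-0.0001,3.6,-0.1,1.85,0.0005,0,-0.0001,3.6,-0.1,1.85,0.0005,0,-0.0001,3.6,-0.1,1.85,0.0005,0,-0.0001,3.6,-0.1,1.85,0.0005,0,-0.0001]'
python3 - <<'E'
from h import *
cnow();splan(chute(90,0),95.9,6,18)
E
```

```text
time_s: 11.27
position: [670.8, 19.4, 115.8]
eef_rot: [-1.939, -2.145, -0.324]
wrist_force: [0.7, -3.0, -1.3]
grip_width: 0.247
scoop o [655.4 157.8  34. ] yaw 95.67 pitch 6.34 roll -0.28
chute s 21.1 h 0.2 lat -2.3 F [ 0.7 -3.  -1.3]
rows x18: [3.44, -0.09, 1.64] [0.0003, 0.0003, -0.0001] rowlen 3.8 deg 0.03
```

```bash
python3 -m jog '[3.6,-0.15,1.75,0.0003,0.0003,0,3.6,-0.15,1.75,0.0003,0.0003,0,3.6,-0.15,1.75,0.0003,0.0003,0,3.6,-0.15,1.75,0.0003,0.0003,0,3.6,-0.15,1.75,0.0003,0.0003,0,3.6,-0.15,1.75,0.0003,0.0003,0,3.6,-0.15,1.75,0.0003,0.0003,0,3.6,-0.15,1.75,0.0003,0.0003,0]'
python3 - <<'E'
from h import *
cnow();splan(chute(90,0),95.9,6,10)
E
```

```text
time_s: 11.93
position: [667.5, 51.8, 112.9]
eef_rot: [-1.94, -2.148, -0.323]
wrist_force: [0.0, -3.3, -3.2]
grip_width: 0.245
scoop o [652.2 190.   30.7] yaw 95.7 pitch 6.49 roll -0.35
chute s 53.6 h 0.4 lat -2.4 F [ 0.  -3.3 -3.2]
rows x10: [3.19, -0.16, 1.63] [0.0007, 0.0009, -0.0001] rowlen 3.6 deg 0.06
```

```bash
python3 -m jog '[3.6,-0.3,1.75,0.0007,0.0009,0,3.6,-0.3,1.75,0.0007,0.0009,0,3.6,-0.3,1.75,0.0007,0.0009,0,3.6,-0.3,1.75,0.0007,0.0009,0,3.6,-0.3,1.75,0.0007,0.0009,0,3.6,-0.3,1.75,0.0007,0.0009,0]'
python3 - <<'E'
from h import *
cnow();splan(chute(92,0),95.9,6,5)
d=snap("top");cv2.imwrite("pics/t1.png",cv2.resize(d["image"][95:195,170:320],None,fx=4,fy=4,interpolation=cv2.INTER_CUBIC))
E
```

```text
time_s: 12.43
position: [663.9, 76.4, 109.8]
eef_rot: [-1.937, -2.146, -0.323]
wrist_force: [0.8, -3.6, -2.2]
grip_width: 0.244
scoop o [648.3 214.8  28. ] yaw 95.75 pitch 6.34 roll -0.24
chute s 78.8 h 0.2 lat -1.1 F [ 0.8 -3.6 -2.2]
rows x5: [2.23, -0.1, 1.26] [0.0009, 0.0012, -0.0001] rowlen 2.6 deg 0.09
```

View pics/t1.png

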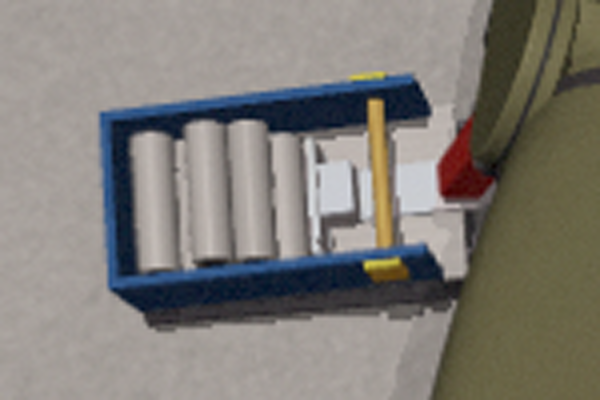

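```bash
python3 -m jog '[2.6,-0.1,1.4,0.0009,0.0012,0,2.6,-0.1,1.4,0.0009,0.0012,0,2.6,-0.1,1.4,0.0009,0.0012,0,2.6,-0.1,1.4,0.0009,0.0012,0,0,0,0,0,0,0]'
cat > prof.py <<'E'
from h import *
cnow()
d=snap("top");W=cloud(d);P=W[np.isfinite(W).all(2)]-E0
s=P@CV;h=P@CN;t=P@np.cross(CN,CV)
print([(k,np.round(np.median(h[(abs(s-k)<1.6)&(abs(t)<25)]),0)) for k in range(20,156,4) if ((abs(s-k)<1.6)&(abs(t)<25)).any()])
E
python3 prof.py
```

```text
time_s: 12.9
position: [663.5, 85.8, 109.3]
eef_rot: [-1.935, -2.151, -0.319]
wrist_force: [-0.1, -0.4, -4.4]
grip_width: 0.243
scoop o [647.4 223.8  27.1] yaw 95.96 pitch 6.51 roll -0.21
chute s 88.0 h 0.3 lat -1.1 F [-0.1 -0.4 -4.4]
[(20, np.float64(3.0)), (24, np.float64(2.0)), (28, np.float64(8.0)), (32, np.float64(23.0)), (36, np.float64(22.0)), (40, np.float64(23.0)), (44, np.float64(23.0)), (48, np.float64(22.0)), (52, np.float64(26.0)), (56, np.float64(23.0)), (60, np.float64(26.0)), (64, np.float64(27.0)), (68, np.float64(41.0)), (72, np.float64(46.0)), (76, np.float64(46.0)), (80, np.float64(47.0)), (84, np.float64(45.0)), (88, np.float64(41.0)), (92, np.float64(40.0)), (96, np.float64(46.0)), (100, np.float64(47.0)), (104, np.float64(47.0)), (108, np.float64(46.0)), (112, np.float64(41.0)), (116, np.float64(41.0)), (120, np.float64(45.0)), (124, np.float64(47.0)), (128, np.float64(46.0)), (132, np.float64(44.0)), (136, np.float64(43.0)), (140, np.float64(35.0)), (144, np.float64(24.0)), (148, np.float64(37.0)), (152, np.float64(52.0))]
```

```bash
python3 -m jog '[-3.6,0,-1.6,0,0.0008,0,-3.6,0,-1.6,0,0.0008,0,-3.6,0,-1.65,0,0.0008,0,-3.6,0,-1.65,0,0.0008,0,-3.6,0,-1.65,0,0.0008,0,-3.6,0,-1.65,0,0.0008,0,-3.6,0,-1.65,0,0.0008,0,-3.6,0,-1.65,0,0.0008,0]'
python3 prof.py
```

```text
time_s: 13.62
position: [664.1, 58.6, 110.3]
eef_rot: [-1.919, -2.14, -0.327]
wrist_force: [-0.8, 3.0, -3.5]
grip_width: 0.244
scoop o [646.7 197.9  30.5] yaw 96.23 pitch 5.5 roll 0.15
chute s 62.1 h 1.0 lat 2.2 F [-0.8  3.  -3.5]
[(20, np.float64(22.0)), (24, np.float64(26.0)), (28, np.float64(21.0)), (32, np.float64(24.0)), (36, np.float64(26.0)), (40, np.float64(36.0)), (44, np.float64(45.0)), (48, np.float64(46.0)), (52, np.float64(47.0)), (56, np.float64(45.0)), (60, np.float64(43.0)), (64, np.float64(39.0)), (68, np.float64(44.0)), (72, np.float64(47.0)), (76, np.float64(48.0)), (80, np.float64(46.0)), (84, np.float64(44.0)), (88, np.float64(40.0)), (92, np.float64(27.0)), (96, np.float64(24.0)), (100, np.float64(19.0)), (104, np.float64(18.0)), (108, np.float64(24.0)), (112, np.float64(25.0)), (116, np.float64(26.0)), (120, np.float64(24.0)), (124, np.float64(21.0)), (128, np.float64(18.0)), (132, np.float64(22.0)), (136, np.float64(24.0)), (140, np.float64(24.0)), (144, np.float64(22.0)), (148, np.float64(34.0)), (152, np.float64(53.0))]
```

```bash
python3 -m jog '[-3.6,0.2,-1.6,0,-0.001,0,-3.6,0.2,-1.6,0,-0.001,0,-3.6,0.2,-1.6,0,-0.001,0,-3.6,0.2,-1.6,0,-0.001,0]'
python3 prof.py
```

```text
time_s: 14.0
position: [666.5, 41.5, 112.0]
eef_rot: [-1.921, -2.141, -0.324]
wrist_force: [-0.5, 3.6, -2.4]
grip_width: 0.242
scoop o [649.2 180.6  31.9] yaw 96.2 pitch 5.65 roll 0.19
chute s 44.6 h 0.5 lat 1.5 F [-0.5  3.6 -2.4]
[(20, np.float64(26.0)), (24, np.float64(40.0)), (28, np.float64(45.0)), (32, np.float64(46.0)), (36, np.float64(46.0)), (40, np.float64(46.0)), (44, np.float64(41.0)), (48, np.float64(40.0)), (52, np.float64(45.0)), (56, np.float64(46.0)), (60, np.float64(46.0)), (64, np.float64(46.0)), (68, np.float64(43.0)), (72, np.float64(28.0)), (76, np.float64(26.0)), (80, np.float64(22.0)), (84, np.float64(8.0)), (88, np.float64(4.0)), (92, np.float64(2.0)), (96, np.float64(-0.0)), (100, np.float64(-0.0)), (104, np.float64(16.0)), (108, np.float64(22.0)), (112, np.float64(23.0)), (116, np.float64(23.0)), (120, np.float64(22.0)), (124, np.float64(19.0)), (128, np.float64(19.0)), (132, np.float64(22.0)), (136, np.float64(24.0)), (140, np.float64(24.0)), (144, np.float64(22.0)), (148, np.float64(37.0)), (152, np.float64(52.0))]
```

```bash
python3 -m jog '[-2.7,0.15,-1.25,0,-0.0005,0,-2.7,0.15,-1.25,0,-0.0005,0,-2.7,0.15,-1.25,0,-0.0005,0,-2.7,0.15,-1.25,0,-0.0005,0,-2.7,0.15,-1.25,0,-0.0005,0,-2.7,0.15,-1.25,0,-0.0005,0,-2.7,0.15,-1.25,0,-0.0005,0,-2.7,0.15,-1.25,0,-0.0005,0]'
python3 prof.py
```

```text
time_s: 14.72
position: [670.5, 16.2, 114.6]
eef_rot: [-1.922, -2.141, -0.322]
wrist_force: [-0.6, 3.2, -2.6]
grip_width: 0.243
scoop o [653.2 155.1  34.2] yaw 96.18 pitch 5.77 roll 0.22
chute s 18.7 h 0.1 lat 0.2 F [-0.6  3.2 -2.6]
[(20, np.float64(50.0)), (24, np.float64(48.0)), (28, np.float64(43.0)), (32, np.float64(46.0)), (36, np.float64(49.0)), (40, np.float64(50.0)), (44, np.float64(49.0)), (48, np.float64(47.0)), (52, np.float64(42.0)), (60, np.float64(7.0)), (64, np.float64(4.0)), (68, np.float64(1.0)), (72, np.float64(-0.0)), (76, np.float64(-0.0)), (80, np.float64(0.0)), (84, np.float64(0.0)), (88, np.float64(-0.0)), (92, np.float64(0.0)), (96, np.float64(0.0)), (100, np.float64(0.0)), (104, np.float64(16.0)), (108, np.float64(22.0)), (112, np.float64(24.0)), (116, np.float64(25.0)), (120, np.float64(22.0)), (124, np.float64(19.0)), (128, np.float64(18.0)), (132, np.float64(23.0)), (136, np.float64(24.0)), (140, np.float64(24.0)), (144, np.float64(22.0)), (148, np.float64(36.0)), (152, np.float64(53.0))]
```

```bash
python3 -m jog '[-1.8,0,-0.85,0,-0.0003,0,-1.8,0,-0.85,0,-0.0003,0,-1.8,0,-0.85,0,-0.0003,0,-1.8,0,-0.85,0,-0.0003,0,-1.8,0,-0.85,0,-0.0003,0,-1.8,0,-0.85,0,-0.0003,0,-1.8,0,-0.85,0,-0.0003,0,-1.8,0,-0.85,0,-0.0003,0]'
python3 prof.py
```

```text
time_s: 15.43
position: [673.1, -3.0, 117.0]
eef_rot: [-1.927, -2.145, -0.319]
wrist_force: [-0.5, 2.9, -3.3]
grip_width: 0.24
scoop o [656.1 135.6  35.9] yaw 96.11 pitch 6.06 roll 0.12
chute s -1.1 h -0.2 lat -0.7 F [-0.5  2.9 -3.3]
[(20, np.float64(48.0)), (24, np.float64(46.0)), (28, np.float64(41.0)), (32, np.float64(24.0)), (36, np.float64(20.0)), (40, np.float64(5.0)), (44, np.float64(3.0)), (48, np.float64(1.0)), (52, np.float64(0.0)), (56, np.float64(-0.0)), (60, np.float64(-1.0)), (64, np.float64(-0.0)), (68, np.float64(-1.0)), (72, np.float64(0.0)), (76, np.float64(1.0)), (80, np.float64(14.0)), (84, np.float64(22.0)), (88, np.float64(23.0)), (92, np.float64(24.0)), (96, np.float64(22.0)), (100, np.float64(19.0)), (104, np.float64(20.0)), (108, np.float64(23.0)), (112, np.float64(25.0)), (116, np.float64(24.0)), (120, np.float64(23.0)), (124, np.float64(18.0)), (128, np.float64(18.0)), (132, np.float64(23.0)), (136, np.float64(24.0)), (140, np.float64(24.0)), (144, np.float64(22.0)), (148, np.float64(37.0)), (152, np.float64(53.0))]
```

```bash
python3 -m jog '[-1.8,-0.05,-0.9,0,0,0,-1.8,-0.05,-0.9,0,0,0,-1.8,-0.05,-0.9,0,0,0,-1.8,-0.05,-0.9,0,0,0,-1.8,-0.05,-0.9,0,0,0,-1.8,-0.05,-0.9,0,0,0,-1.8,-0.05,-0.9,0,0,0,-1.8,-0.05,-0.9,0,0,0,-1.8,-0.05,-0.9,0,0,0,-1.8,-0.05,-0.9,0,0,0]'
python3 prof.py
```

```text
time_s: 16.32
position: [674.8, -26.0, 119.7]
eef_rot: [-1.929, -2.145, -0.318]
wrist_force: [0.3, 2.1, -3.1]
grip_width: 0.242
scoop o [657.9 112.5  38.3] yaw 96.07 pitch 6.15 roll 0.14
chute s -24.4 h -0.2 lat -0.2 F [ 0.3  2.1 -3.1]
[(20, np.float64(4.0)), (24, np.float64(2.0)), (28, np.float64(-0.0)), (32, np.float64(-0.0)), (36, np.float64(0.0)), (40, np.float64(0.0)), (44, np.float64(0.0)), (48, np.float64(0.0)), (52, np.float64(1.0)), (56, np.float64(16.0)), (60, np.float64(23.0)), (64, np.float64(24.0)), (68, np.float64(24.0)), (72, np.float64(23.0)), (76, np.float64(19.0)), (80, np.float64(18.0)), (84, np.float64(22.0)), (88, np.float64(24.0)), (92, np.float64(24.0)), (96, np.float64(23.0)), (100, np.float64(19.0)), (104, np.float64(19.0)), (108, np.float64(22.0)), (112, np.float64(24.0)), (116, np.float64(24.0)), (120, np.float64(23.0)), (124, np.float64(20.0)), (128, np.float64(19.0)), (132, np.float64(23.0)), (136, np.float64(24.0)), (140, np.float64(24.0)), (144, np.float64(22.0)), (148, np.float64(34.0)), (152, np.float64(52.0))]
```

```bash
python3 -m jog '[-3.6,0,-1.8,0,0,0,-3.6,0,-1.8,0,0,0,-3.6,0,-1.8,0,0.0005,0,-3.6,0,-1.85,0,0.0005,0,-3.6,0,-1.85,0,0.0005,0,-3.6,0,-1.85,0,0.0005,0,-3.6,0,-1.85,0,0.0005,0,-3.6,0,-1.85,0,0.0005,0,-3.6,0,-1.9,0,0.0005,0,-3.6,0,-1.9,0,0.0005,0,-3.6,0,-1.9,0,0.0005,0,-3.6,0,-1.9,0,0.0005,0]'
python3 meas.py w5
```

```text
time_s: 17.37
position: [679.5, -80.4, 125.7]
eef_rot: [-1.927, -2.142, -0.317]
wrist_force: [0.5, 0.7, -5.2]
grip_width: 0.244
scoop o [662.7  57.1  44.7] yaw 96.05 pitch 6.09 roll 0.27
[(-60, np.float64(5.0)), (-44, np.float64(23.6)), (-42, np.float64(23.6)), (-40, np.float64(23.4)), (-39, np.float64(23.7)), (-38, np.float64(26.6)), (-37, np.float64(26.7)), (-36, np.float64(26.8)), (-35, np.float64(26.5)), (-34, np.float64(-48.1)), (-33, np.float64(-46.6)), (-32, np.float64(21.0)), (-30, np.float64(23.0)), (0, np.float64(26.3)), (30, np.float64(25.9)), (31, np.float64(25.6)), (32, np.float64(25.1)), (33, np.float64(24.4)), (34, np.float64(23.5)), (35, np.float64(22.5)), (36, np.float64(21.9)), (52, np.float64(1.1))]
tilt about y,x deg [0.51 0.31]
-28 [-156.5 -154.1]
-15 [-158.1 -155.9]
0 [-159.6 -157.6]
15 [-161.5 -159.1]
28 [-164.8 -160.2]
```

View pics/w5.png

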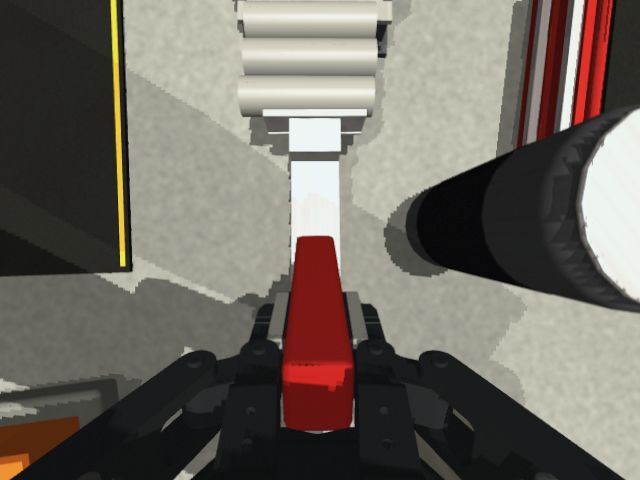

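```bash
python3 - <<'E'
from h import *
o=chute(-112,0);o[2]=140; splan(o,96,0,16)
E
```

```text
rows x16: [-0.45, 0.03, -5.56] [-0.0003, 0.0066, -0.0001] rowlen 5.6 deg 0.38
```

```bash
python3 -m jog '[-1.5,0,-4,0,0,0,-1.5,0,-5.5,-0.0003,0.004,0,-1.2,0,-5.6,-0.0003,0.0066,0,-0.45,0,-5.6,-0.0003,0.0066,0,-0.45,0,-5.6,-0.0003,0.0066,0,-0.45,0,-5.6,-0.0003,0.0066,0,-0.45,0,-5.6,-0.0003,0.0066,0,-0.45,0,-5.6,-0.0003,0.0066,0,-0.45,0,-5.6,-0.0003,0.0066,0,-0.45,0,-5.6,-0.0003,0.0066,0,-0.45,0,-5.6,-0.0003,0.0066,0,-0.45,0,-5.6,-0.0003,0.0066,0,-0.45,0,-5.6,-0.0003,0.0066,0,-0.45,0,-5.6,-0.0003,0.0066,0,0,0,0,0,0,0]'
python3 - <<'E'
from h import *
cnow();C=np.array([475,-272.3,0]);y=103.8;u=scoopR(y)[:,0]
o=C-85*u;o[2]=170;print(o);splan(o,y,0,36);print(r.state()["qpos"].round(2))
E
```

```text
time_s: 18.67
position: [683.5, -123.5, 200.5]
eef_rot: [-1.882, -2.089, -0.394]
wrist_force: [1.2, -0.3, -6.0]
grip_width: 0.246
scoop o [666.3  21.4 131.3] yaw 95.96 pitch 1.26 roll 0.08
chute s -125.1 h 82.7 lat 0.9 F [ 1.2 -0.3 -6. ]
[ 495.27534389 -354.84641379  170.        ]
rows x36: [-8.29, -5.9, -4.81] [0.0015, 0.0006, -0.0035] rowlen 11.3 deg 0.22
[-0.4   0.33  1.5   0.36  1.52 -0.56]
```

```bash
python3 -m jog '[-3,-2,-2,0.0005,0,-0.001,-6,-4,-3.5,0.001,0.0005,-0.002,-8,-5.9,-4.8,0.0015,0.0006,-0.0035,-8,-5.9,-4.8,0.0015,0.0006,-0.0035,-8,-5.9,-4.8,0.0015,0.0006,-0.0035,-8,-5.9,-4.8,0.0015,0.0006,-0.0035,-8,-5.9,-4.8,0.0015,0.0006,-0.0035,-8,-5.9,-4.8,0.0015,0.0006,-0.0035,-8,-5.9,-4.8,0.0015,0.0006,-0.0035,-8,-5.9,-4.8,0.0015,0.0006,-0.0035,-8,-5.9,-4.8,0.0015,0.0006,-0.0035,-8,-5.9,-4.8,0.0015,0.0006,-0.0035,-8,-5.9,-4.8,0.0015,0.0006,-0.0035,-8,-5.9,-4.8,0.0015,0.0006,-0.0035,-8,-5.9,-4.8,0.0015,0.0006,-0.0035,-8,-5.9,-4.8,0.0015,0.0006,-0.0035,-8,-5.9,-4.8,0.0015,0.0006,-0.0035,-8,-5.9,-4.8,0.0015,0.0006,-0.0035]'
python3 - <<'E'
from h import *
cnow();C=np.array([475,-272.3,0]);y=103.8;u=scoopR(y)[:,0]
o=C-85*u;o[2]=170;splan(o,y,0,16);print(r.state()["qpos"].round(2))
E
```

```text
time_s: 20.17
position: [597.2, -312.0, 221.4]
eef_rot: [-1.797, -2.142, -0.389]
wrist_force: [-0.8, -0.6, -6.4]
grip_width: 0.244
scoop o [ 569.9 -167.9  153.9] yaw 99.98 pitch 0.64 roll -0.04
chute s -304.8 h 86.5 lat 116.3 F [-0.8 -0.6 -6.4]
rows x16: [-9.2, -6.33, -5.2] [0.0018, 0.0007, -0.0038] rowlen 12.3 deg 0.24
[-0.67  0.35  1.44  0.28  1.67 -0.87]
```

```bash
python3 -m jog '[-8.4,-5.9,-4.8,0.0015,0.0006,-0.0035,-8.4,-5.9,-4.8,0.0015,0.0006,-0.0035,-8.4,-5.9,-4.8,0.0015,0.0006,-0.0035,-8.4,-5.9,-4.8,0.0015,0.0006,-0.0035,-8.4,-5.9,-4.8,0.0015,0.0006,-0.0035,-8.4,-5.9,-4.8,0.0015,0.0006,-0.0035,-8.4,-5.9,-4.8,0.0015,0.0006,-0.0035,-8.4,-5.9,-4.8,0.0015,0.0006,-0.0035,-8.4,-5.9,-4.8,0.0015,0.0006,-0.0035,-8.4,-5.9,-4.8,0.0015,0.0006,-0.0035,-8.4,-5.9,-4.8,0.0015,0.0006,-0.0035,-8.4,-5.9,-4.8,0.0015,0.0006,-0.0035,-8,-5.9,-4.8,0.0015,0.0006,-0.0035,-8,-5.9,-4.8,0.0015,0.0006,-0.0035,-6,-4,-3.5,0.0015,0.0006,-0.0035,-3,-2,-1.5,0.0005,0,-0.001,0,0,0,0,0,0]'
cat > dump.py <<'E'
from h import *
import sys
C=np.array([475,-272.3,0]);y=103.8;u=scoopR(y)[:,0]
def tipo(off,z,p):  # scoop origin for tip at off along u from the tray middle
    t=C+off*u;t[2]=z; return t-scoopR(y,p)@[50,0,1]
off,z,p,n=map(float,sys.argv[1:]);T=snow();tip=T[:3,:3]@[50,0,1]+T[:3,3]-C;print("tip off",tip@u,"lat",tip@[-u[1],u[0],0],"z",tip[2],r.state()["qpos"].round(2),r.state()["wrist_force"].round(1))
splan(tipo(off,z,p),y,p,int(n))
E
python3 dump.py -35 110 40 20
```

```text
time_s: 21.58
position: [532.6, -491.9, 235.6]
eef_rot: [-1.722, -2.188, -0.386]
wrist_force: [-0.0, -0.0, -6.3]
grip_width: 0.245
scoop o [ 496.7 -349.1  169.3] yaw 103.48 pitch 0.15 roll -0.3
tip off -29.80197804582475 lat -3.0082060391412426 z 170.13417511180376 [-0.89  0.51  1.21  0.19  1.81 -1.12] [-0.  -0.  -6.3]
rows x20: [4.45, -0.06, -2.17] [0.0003, -0.0348, -0.0004] rowlen 5.0 deg 1.99
```

```bash
python3 -m jog '[2,0,-1,0,-0.017,0,4.4,-0.1,-2.2,0.0003,-0.035,-0.0004,4.4,-0.1,-2.2,0.0003,-0.035,-0.0004,4.4,-0.1,-2.2,0.0003,-0.035,-0.0004,4.4,-0.1,-2.2,0.0003,-0.035,-0.0004,4.4,-0.1,-2.2,0.0003,-0.035,-0.0004,4.4,-0.1,-2.2,0.0003,-0.035,-0.0004,4.4,-0.1,-2.2,0.0003,-0.035,-0.0004,4.4,-0.1,-2.2,0.0003,-0.035,-0.0004,4.4,-0.1,-2.2,0.0003,-0.035,-0.0004,4.4,-0.1,-2.2,0.0003,-0.035,-0.0004,4.4,-0.1,-2.2,0.0003,-0.035,-0.0004,4.4,-0.1,-2.2,0.0003,-0.035,-0.0004,4.4,-0.1,-2.2,0.0003,-0.035,-0.0004,4.4,-0.1,-2.2,0.0003,-0.035,-0.0004,4.4,-0.1,-2.2,0.0003,-0.03,-0.0004,2,-0.1,-1,0.0003,-0.017,-0.0004,0,0,0,0,0,0]'
python3 dump.py -35 64 42 10; python3 dump.py -35 64 66 16
```

```text
time_s: 23.08
position: [513.6, -404.2, 282.5]
eef_rot: [1.857, 2.406, -0.107]
wrist_force: [0.1, 0.4, -6.2]
grip_width: 0.244
scoop o [ 489.1 -317.   148.8] yaw 104.52 pitch 31.79 roll -0.12
tip off -3.7721052869538956 lat -2.518688125250375 z 123.29682687812152 [-0.72  0.05  1.65 -0.07  1.34 -0.97] [ 0.1  0.4 -6.2]
rows x10: [0.68, -0.42, 3.76] [0.0005, -0.0178, 0.0012] rowlen 3.8 deg 1.02
scoop o [ 489.1 -317.   148.8] yaw 104.52 pitch 31.79 roll -0.12
tip off -3.7721052869538956 lat -2.518688125250375 z 123.29682687812152 [-0.72  0.05  1.65 -0.07  1.34 -0.97] [ 0.1  0.4 -6.2]
rows x16: [5.04, -0.2, -1.34] [0.0005, -0.0373, 0.0006] rowlen 5.2 deg 2.14
```

```bash
python3 -m jog '[0.4,-0.4,2,0.0005,-0.01,0.0012,0.7,-0.4,3.8,0.0005,-0.018,0.0012,0.7,-0.4,3.8,0.0005,-0.018,0.0012,0.7,-0.4,3.8,0.0005,-0.018,0.0012,0.7,-0.4,3.8,0.0005,-0.018,0.0012,0.7,-0.4,3.8,0.0005,-0.018,0.0012,0.7,-0.4,3.8,0.0005,-0.018,0.0012,0.7,-0.4,3.8,0.0005,-0.01,0.0012,0.7,-0.4,3.5,0.0005,-0.01,0.0012,0,0,0,0,0,0]'
python3 dump.py -35 66 66 12
```

```text
time_s: 23.92
position: [509.7, -404.6, 247.0]
eef_rot: [1.798, 2.297, -0.239]
wrist_force: [0.2, 0.8, -3.3]
grip_width: 0.243
scoop o [ 491.2 -337.1  101.5] yaw 103.74 pitch 40.22 roll -0.04
tip off -27.927599552774694 lat -0.34068500551688846 z 69.96087024882263 [-0.69 -0.    1.77 -0.17  1.16 -0.88] [ 0.2  0.8 -3.3]
rows x12: [5.04, 0.01, -5.03] [0.0001, -0.0375, -0.0002] rowlen 7.1 deg 2.15
```

```bash
python3 -m jog '[4,0,-4,0,-0.03,0,5,0,-5,0,-0.0375,0,5,0,-5,0,-0.0375,0,5,0,-5,0,-0.0375,0,5,0,-5,0,-0.0375,0,5,0,-5,0,-0.0375,0,5,0,-5,0,-0.0375,0,5,0,-5,0,-0.0375,0,5,0,-5,0,-0.0375,0,5,0,-5,0,-0.0375,0,3,0,-3,0,-0.02,0,0,0,0,0,0,0,0,0,0,0,0,0,0,0,0,0,0,0,0]'
python3 dump.py -35 66 66 12
python3 - <<'E'
from h import *
for n in("scene","wrist"):
    d=snap(n);cv2.imwrite("pics/d_%s.png"%n,d["image"])
im=cv2.imread("pics/d_scene.png")[100:300,120:340];a=cv2.resize(im,None,fx=2.4,fy=2.4);b=cv2.imread("pics/d_wrist.png");b=cv2.resize(b,(int(640*.42),int(480*.42)))
c=np.zeros((480,800,3),np.uint8);c[:a.shape[0],:a.shape[1]]=a;c[:b.shape[0],-b.shape[1]:]=b;cv2.imwrite("pics/d.png",c)
E
```

```text
scoop o [ 491.2 -337.1  101.5] yaw 103.74 pitch 40.22 roll -0.04
tip off -27.927599552774694 lat -0.34068500551688846 z 69.96087024882263 [-0.69 -0.    1.77 -0.17  1.16 -0.88] [ 0.2  0.8 -3.3]
rows x12: [5.04, 0.01, -5.03] [0.0001, -0.0375, -0.0002] rowlen 7.1 deg 2.15$: bad value
```

View pics/d.png

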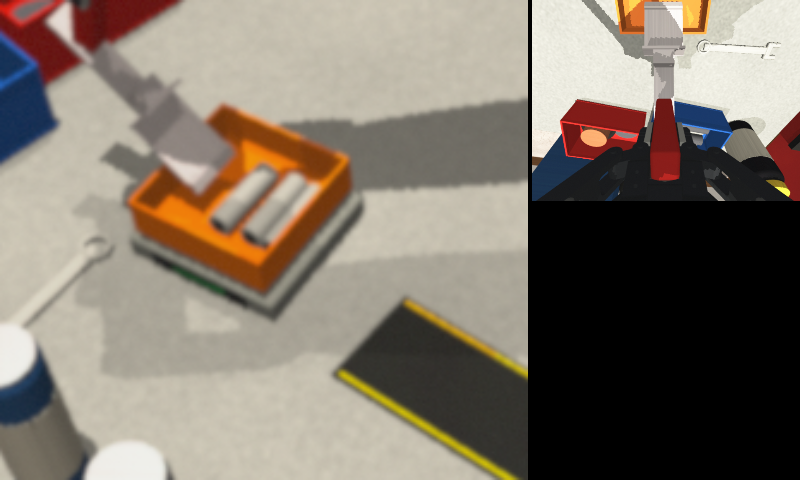

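```bash
python3 meas.py w6 | sed -n 2p; python3 - <<'E'
from h import *
C=np.array([475,-272.3,0]);u=scoopR(103.8)[:,0];v=np.array([-u[1],u[0],0])
W=np.load("top0.npy")
for n in("top","scene"):
    W=cloud(snap(n));P=W[np.isfinite(W).all(2)]-C;s=P@u;t=P@v
    print(n,[(k,np.round(np.percentile(P[(abs(s-k)<2)&(abs(t)<20),2],[20,50,80]),0).tolist()) for k in range(-68,84,6) if ((abs(s-k)<2)&(abs(t)<20)).any()])
E
```

```text
[(-60, np.float64(14.5)), (-44, np.float64(23.6)), (-42, np.float64(23.6)), (-40, np.float64(23.3)), (-39, np.float64(26.2)), (-38, np.float64(26.6)), (-37, np.float64(26.6)), (-36, np.float64(26.4)), (0, np.float64(2.9)), (30, np.float64(2.9)), (31, np.float64(2.7)), (32, np.float64(2.7)), (33, np.float64(2.9)), (34, np.float64(4.4)), (35, np.float64(5.9)), (36, np.float64(6.9)), (37, np.float64(6.7)), (38, np.float64(6.6)), (39, np.float64(6.2)), (40, np.float64(5.7)), (42, np.float64(4.7)), (46, np.float64(2.8)), (50, np.float64(0.3))]
top [(-68, [109.0, 553.0, 556.0]), (-62, [105.0, 409.0, 553.0]), (-56, [397.0, 549.0, 552.0]), (-50, [423.0, 547.0, 550.0]), (-44, [90.0, 545.0, 549.0]), (-38, [85.0, 540.0, 546.0]), (-32, [76.0, 534.0, 543.0]), (-26, [508.0, 530.0, 539.0]), (-20, [502.0, 526.0, 536.0]), (-14, [511.0, 523.0, 530.0]), (-8, [60.0, 64.0, 518.0]), (-2, [62.0, 64.0, 555.0]), (4, [61.0, 65.0, 556.0]), (10, [50.0, 61.0, 557.0]), (16, [40.0, 556.0, 558.0]), (22, [557.0, 559.0, 560.0]), (28, [62.0, 559.0, 561.0]), (34, [63.0, 559.0, 562.0]), (40, [62.0, 561.0, 563.0]), (46, 
[... 156 characters left out ...]
(82, [13.0, 23.0, 26.0])]
scene [(-68, [106.0, 364.0, 375.0]), (-62, [103.0, 386.0, 406.0]), (-56, [94.0, 400.0, 417.0]), (-50, [84.0, 425.0, 437.0]), (-44, [40.0, 84.0, 88.0]), (-38, [39.0, 79.0, 84.0]), (-32, [40.0, 73.0, 79.0]), (-26, [37.0, 39.0, 41.0]), (-14, [139.0, 265.0, 390.0]), (-8, [61.0, 471.0, 479.0]), (-2, [64.0, 477.0, 485.0]), (4, [61.0, 485.0, 506.0]), (10, [50.0, 476.0, 507.0]), (16, [488.0, 503.0, 516.0]), (22, [488.0, 502.0, 514.0]), (28, [483.0, 498.0, 512.0]), (34, [63.0, 495.0, 509.0]), (40, [61.0, 495.0, 510.0]), (46, [59.0, 500.0, 512.0]), (52, [62.0, 64.0, 514.0]), (58, [61.0, 63.0, 65.0]), (70, [25.0, 47.0, 75.0]), (76, [26.0, 45.0, 65.0]), (82, [4.0, 17.0, 24.0])]
```

```bash
python3 dump.py -45 170 30 10
```

```text
scoop o [ 492.1 -338.1  103.2] yaw 103.66 pitch 40.31 roll -0.12
tip off -29.19382990971251 lat -1.0547682089333696 z 71.59010236823883 [-0.69 -0.    1.77 -0.17  1.16 -0.88] [-0.1  0.7 -3.1]
rows x10: [-5.94, -0.03, -6.62] [0.0002, 0.018, -0.0] rowlen 8.9 deg 1.03
```

```bash
python3 -m jog '[-2,0,-5,0,0,0,-4,0,-9,0,0,0,-4,0,-9,0,0,0,-4,0,-9,0,0,0,-4,0,-9,0,0,0,-4,0,-9,0,0.02,0,-4,0,-9,0,0.02,0,-4,0,-9,0,0.02,0,-4,0,-9,0,0.02,0]'
python3 - <<'E'
from h import *
snow(); y=97.75;u=scoopR(y)[:,0];o=np.array([465,10.8,0])+55*u;o[2]=110
splan(o,y,0,36)
E
```

```text
time_s: 24.92
position: [513.7, -419.6, 343.2]
eef_rot: [1.837, 2.348, -0.167]
wrist_force: [-0.0, 0.5, -3.6]
grip_width: 0.244
scoop o [ 493.  -341.2  203.6] yaw 103.65 pitch 35.75 roll -0.25
rows x36: [9.0, 0.77, 5.77] [-0.0003, 0.0173, 0.0031] rowlen 10.7 deg 1.01
```

```bash
python3 -m jog '[4,0.3,2,0,0.008,0.0015,9,0.8,5,-0.0003,0.0173,0.0031,9,0.8,5,-0.0003,0.0173,0.0031,9,0.8,5,-0.0003,0.0173,0.0031,9,0.8,5,-0.0003,0.0173,0.0031,9,0.8,5,-0.0003,0.0173,0.0031,9,0.8,5,-0.0003,0.0173,0.0031,9,0.8,5,-0.0003,0.0173,0.0031,9,0.8,5,-0.0003,0.0173,0.0031,9,0.8,5,-0.0003,0.0173,0.0031,9,0.8,5,-0.0003,0.0173,0.0031,9,0.8,5,-0.0003,0.0173,0.0031,9,0.8,5,-0.0003,0.0173,0.0031,9,0.8,5,-0.0003,0.0173,0.0031,9,0.8,5,-0.0003,0.0173,0.0031,9,0.8,5,-0.0003,0.0173,0.0031,9,0.8,5,-0.0003,0.0173,0.0031,9,0.8,5,-0.0003,0.0173,0.0031]'
python3 - <<'E'
from h import *
snow(); y=97.75;u=scoopR(y)[:,0];o=np.array([465,10.8,0])+55*u;o[2]=90
splan(o,y,0,18)
E
```

```text
time_s: 26.42
position: [494.5, -252.5, 244.4]
eef_rot: [-1.945, -2.343, -0.152]
wrist_force: [-0.2, -0.6, -4.1]
grip_width: 0.241
scoop o [ 471.8 -133.   138.2] yaw 100.28 pitch 17.02 roll -0.76
rows x18: [7.9, 0.63, 7.37] [-0.0001, 0.0165, 0.0028] rowlen 10.8 deg 0.96
```

```bash
python3 -m jog '[7.9,0.6,6,0,0.0165,0.0028,7.9,0.6,6,0,0.0165,0.0028,7.9,0.6,6,0,0.0165,0.0028,7.9,0.6,6,0,0.0165,0.0028,7.9,0.6,6,0,0.0165,0.0028,7.9,0.6,6,0,0.0165,0.0028,7.9,0.6,6,0,0.0165,0.0028,7.9,0.6,6,0,0.0165,0.0028,7.9,0.6,6,0,0.0165,0.0028,7.9,0.6,6,0,0.0165,0.0028,7.9,0.6,6,0,0.0165,0.0028,7.9,0.6,6,0,0.0165,0.0028,7.9,0.6,6,0,0.0165,0.0028,7.9,0.6,6,0,0.0165,0.0028,7.9,0.6,6,0,0.0165,0.0028,7.9,0.6,6,0,0.0165,0.0028,0,0,0,0,0,0]'
python3 - <<'E'
from h import *
snow(); y=97.75;u=scoopR(y)[:,0];o=np.array([465,10.8,0])+55*u;print(o)
o[2]=25;splan(o,y,0,10)
E
```

```text
time_s: 27.83
position: [479.2, -89.0, 179.3]
eef_rot: [-1.834, -2.107, -0.401]
wrist_force: [-0.5, 0.0, -3.3]
grip_width: 0.245
scoop o [456.9  56.4 112.7] yaw 97.9 pitch 0.27 roll 0.09
[457.58319883  65.29762436   0.        ]
rows x10: [-2.91, 0.11, 8.39] [-0.0002, 0.0005, 0.0002] rowlen 8.9 deg 0.03
```

```bash
python3 -m jog '[-2.9,0.1,8.3,0,0.0005,0,-2.9,0.1,8.3,0,0.0005,0,-2.9,0.1,8.3,0,0.0005,0,-2.9,0.1,8.3,0,0.0005,0,-2.9,0.1,8.3,0,0.0005,0,-2.9,0.1,8.3,0,0.0005,0,-2.9,0.1,8.3,0,0.0005,0,-2,0.1,6,0,0,0,-1,0,2,0,0,0,0,0,0,0,0,0]'
python3 - <<'E'
from h import *
snow(); y=97.75;u=scoopR(y)[:,0];o=np.array([465,10.8,0])+55*u
o[2]=8;splan(o,y,0,4)
E
```

```text
time_s: 28.67
position: [479.0, -82.6, 100.7]
eef_rot: [-1.833, -2.103, -0.402]
wrist_force: [0.6, -0.0, -3.2]
grip_width: 0.244
scoop o [456.7  63.   34.6] yaw 97.84 pitch 0.09 roll 0.17
rows x4: [-2.33, 0.17, 6.29] [-0.0009, 0.0004, 0.0001] rowlen 6.7 deg 0.05
```

```bash
python3 -m jog '[-2.2,0.2,6,-0.0009,0.0004,0,-2.2,0.2,6,-0.0009,0.0004,0,-2,0.2,5,-0.0009,0.0004,0,-1,0.2,3,0,0,0,0,0,0,0,0,0]'
python3 - <<'E'
from h import *
cnow(); y=97.75;u=scoopR(y)[:,0];o=np.array([465,10.8,0])+55*u
o[2]=4;splan(o,y,0,4)
E
```

```text
time_s: 29.08
position: [480.7, -81.2, 78.3]
eef_rot: [-1.836, -2.105, -0.408]
wrist_force: [0.3, -0.3, -3.0]
grip_width: 0.241
scoop o [458.9  64.5  12.1] yaw 97.76 pitch 0.09 roll -0.11
chute s -48.8 h -29.1 lat 202.7 F [ 0.3 -0.3 -3. ]
rows x4: [-0.67, -0.29, 1.99] [0.0004, 0.0004, 0.0002] rowlen 2.1 deg 0.04
```

```bash
python3 -m jog '[-0.6,-0.3,1.8,0,0,0,-0.6,-0.3,1.6,0,0,0,-0.6,-0.3,1.3,0,0,0,-0.4,-0.3,1,0,0,0,-0.2,-0.2,0.6,0,0,0,0,0,0,0,0,0]'
python3 - <<'E'
from h import *
cnow(); y=97.75;u=scoopR(y)[:,0];o=np.array([465,10.8,0])+55*u
o[2]=4;splan(o,y,0,1)
E
python3 meas.py w7 | sed -n 3,3p
```

```text
time_s: 29.58
position: [479.7, -81.1, 71.6]
eef_rot: [-1.836, -2.106, -0.409]
wrist_force: [-0.5, -0.6, -3.5]
grip_width: 0.245
scoop o [458.1  64.5   5.3] yaw 97.77 pitch 0.13 roll -0.18
chute s -48.0 h -35.9 lat 203.6 F [-0.5 -0.6 -3.5]
rows x1: [-0.04, -0.22, 1.78] [0.0028, 0.0022, 0.0016] rowlen 1.8 deg 0.22
tilt about y,x deg [-0.07  0.36]
```

```bash
python3 -m jog '[-0.2,-0.1,0.8,0.001,0.001,0.0005,-0.2,-0.1,0.7,0.001,0.001,0.0005,0,0,0.3,0,0,0,0,0,0,0,0,0]'
python3 - <<'E'
from h import *
cnow();print(r.state()["moment"].round(2))
E
```

```text
time_s: 29.97
position: [479.9, -80.9, 70.2]
eef_rot: [-1.835, -2.104, -0.409]
wrist_force: [-0.2, 0.2, -2.5]
grip_width: 0.246
scoop o [458.2  64.8   4.2] yaw 97.75 pitch 0.02 roll -0.1
chute s -47.6 h -37.0 lat 203.4 F [-0.2  0.2 -2.5]
[-0.59 -0.02  0.04]
```

```bash
python3 -m jog '[-0.2,0,0.5,0,0,0,-0.1,0,0.3,0,0,0,0,0,0,0,0,0]' && python3 -m jog '[0,0,0,0,0,0,0,0,0,0,0,0,0,0,0,0,0,0]' 40 && python3 -m jog '[0,0,0,0,0,0,0,0,0,0,0,0,0,0,0,0,0,0]' 70
python3 - <<'E'
from h import *
cnow()
E
```

```text
time_s: 30.22
position: [480.1, -80.9, 70.0]
eef_rot: [-1.834, -2.104, -0.409]
wrist_force: [0.1, 0.2, -2.8]
grip_width: 0.241
time_s: 30.47
position: [480.9, -80.7, 71.1]
eef_rot: [-1.835, -2.103, -0.412]
wrist_force: [-0.1, 0.3, -0.2]
grip_width: 0.469
time_s: 30.72
position: [481.7, -80.7, 72.0]
eef_rot: [-1.835, -2.104, -0.414]
wrist_force: [0.5, -0.3, 0.5]
grip_width: 0.814
scoop o [460.3  65.2   6.2] yaw 97.72 pitch -0.07 roll -0.3
chute s -47.6 h -34.9 lat 201.3 F [ 0.5 -0.3  0.5]
```

Released; retreat along the handle axis, then look.

```bash
python3 -m jog '[0,0,-5,0,0,0,0,0,-9,0,0,0,0,0,-9,0,0,0,0,0,-9,0,0,0,0,0,-9,0,0,0,0,0,-9,0,0,0,0,0,-9,0,0,0,0,0,-9,0,0,0,0,0,-9,0,0,0,0,0,-9,0,0,0,0,0,-9,0,0,0,0,0,-9,0,0,0,0,0,-9,0,0,0,0,0,0,0,0,0]'
python3 - <<'E'
from m import *
d=snap("wrist");cv2.imwrite("pics/w8.png",d["image"]);np.save("w8.npy",cloud(d));print(r.state()["position"],r.state()["wrist_force"])
W=cloud(d);H=hsv(d["image"])
P=W[np.isfinite(W).all(2)];a=np.radians(97.75);u=np.array([np.cos(a),np.sin(a)]);v=np.array([-u[1],u[0]])
D=P[:,:2]-[465,10.8];s=D@u;t=D@v
print([(k,np.round(np.median(P[(abs(s-k)<.7)&(abs(t)<12),2]),1)) for k in list(range(12,26))+list(range(86,114)) if ((abs(s-k)<.7)&(abs(t)<12)).any()])
for k in(30,50,70,85):
    q=(abs(s-k)<4)&(P[:,2]>5.9)&(abs(t)<40);print(k,t[q].min().round(1),t[q].max().round(1))
y=(cv2.inRange(H,(20,120,60),(35,255,255))>0)&np.isfinite(W).all(2)
Y=W[y];D=Y[:,:2]-[465,10.8];s=D@u;t=D@v
for sg in(-1,1):
    q=(sg*t>35)&(abs(t)<65)&(abs(s)<125);print("mat line",sg,np.median(t[q]).round(1),s[q].min().round(1),s[q].max().round(1),"deg",np.degrees(np.polyfit(s[q],t[q],1)[0]).round(2))
E
```

```text
time_s: 31.88
position: [488.6, -134.1, 188.2]
eef_rot: [-1.838, -2.107, -0.416]
wrist_force: [0.2, -0.2, 0.3]
grip_width: 0.818
[ 488.20383254 -133.74737479  187.35103975] [-0.0537128   0.63818269 -0.07780029]
[(12, np.float64(28.1)), (13, np.float64(28.0)), (14, np.float64(28.5)), (15, np.float64(30.1)), (16, np.float64(30.7)), (17, np.float64(30.6)), (18, np.float64(30.8)), (19, np.float64(30.1)), (86, np.float64(6.6)), (87, np.float64(6.6)), (88, np.float64(8.0)), (89, np.float64(9.2)), (90, np.float64(10.6)), (91, np.float64(10.9)), (92, np.float64(10.7)), (93, np.float64(10.6)), (94, np.float64(10.0)), (95, np.float64(9.4)), (96, np.float64(8.9)), (97, np.float64(8.7)), (98, np.float64(8.3)), (99, np.float64(7.7)), (100, np.float64(7.3)), (101, np.float64(6.4)), (102, np.float64(6.2)), (103, np.float64(5.5)), (104, np.float64(5.1)), (105, np.float64(4.9)), (106, np.float64(5.0)), (107, np.float64(5.0)), (108, np.float64(4.8)), (109, np.float64(4.6)), (110, np.float64(3.7)), (111, np.float64(2.3)), (112, np.float64(1.3)), (113, np.float64(1.0))]
30 -38.0 37.7
50 -36.3 38.0
70 -39.4 39.1
85 -35.6 38.3
mat line -1 -50.5 -105.6 106.3 deg 0.15
mat line 1 49.5 -105.5 106.1 deg 0.15
```

View pics/w8.png

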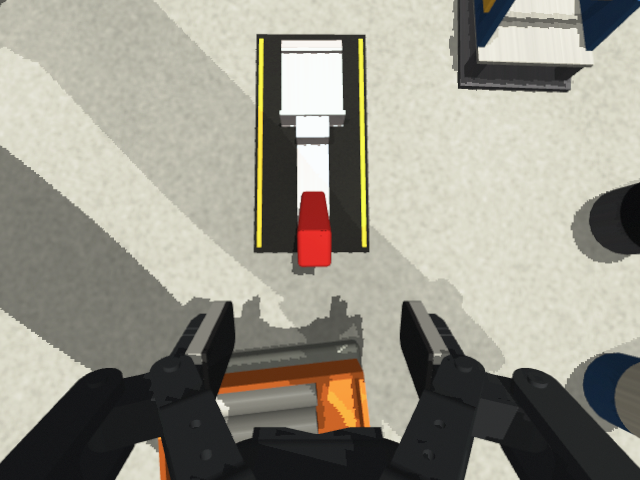

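```bash
python3 -m jog '[4,0,-9,0,0,0,4,0,-9,0,0,0,4,0,-9,0,0,0,4,0,-9,0,0,0,4,0,-9,0,0,0,4,0,-9,0,0,0,4,0,-9,0,0,0,4,0,-9,0,0,0,0,0,0,0,0,0,0,0,0,0,0,0]'
python3 - <<'E'
from h import *
d=snap("scene");cv2.imwrite("pics/f_scene.png",d["image"])
E
python3 prof.py | tail -1
```

```text
time_s: 32.77
position: [486.9, -134.1, 274.6]
eef_rot: [-1.836, -2.106, -0.415]
wrist_force: [0.7, 0.1, -0.1]
grip_width: 0.818
[(20, np.float64(1.0)), (24, np.float64(0.0)), (28, np.float64(1.0)), (32, np.float64(1.0)), (36, np.float64(-0.0)), (40, np.float64(-0.0)), (44, np.float64(0.0)), (48, np.float64(0.0)), (52, np.float64(1.0)), (56, np.float64(16.0)), (60, np.float64(22.0)), (64, np.float64(23.0)), (68, np.float64(24.0)), (72, np.float64(22.0)), (76, np.float64(19.0)), (80, np.float64(18.0)), (84, np.float64(22.0)), (88, np.float64(23.0)), (92, np.float64(24.0)), (96, np.float64(23.0)), (100, np.float64(19.0)), (104, np.float64(19.0)), (108, np.float64(23.0)), (112, np.float64(24.0)), (116, np.float64(24.0)), (120, np.float64(23.0)), (124, np.float64(18.0)), (128, np.float64(19.0)), (132, np.float64(23.0)), (136, np.float64(24.0)), (140, np.float64(23.0)), (144, np.float64(22.0)), (148, np.float64(35.0)), (152, np.float64(53.0))]
```

View pics/f_scene.png

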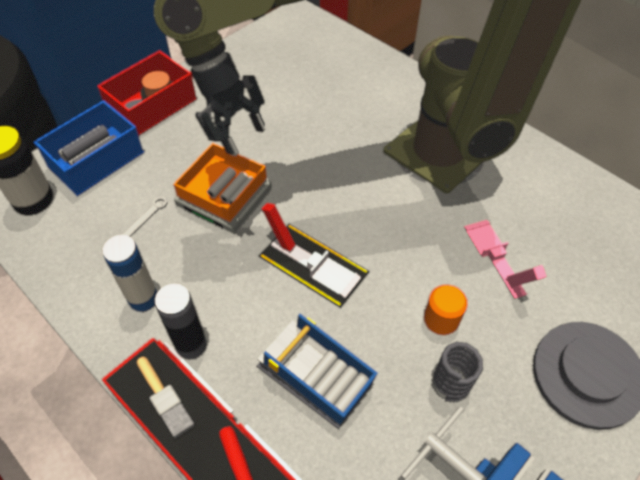

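```bash
python3 - <<'E'
from h import *
C=np.array([475,-272.3,0]);u=scoopR(103.8)[:,0];v=np.array([-u[1],u[0],0])
for n in("top","scene"):
    W=cloud(snap(n));P=W[np.isfinite(W).all(2)]-C;s=P@u;t=P@v
    print(n,[(k,np.round(np.percentile(P[(abs(s-k)<2)&(abs(t)<22)&(P[:,2]<90),2],[20,50,80]),0).tolist()) for k in range(-66,72,4) if ((abs(s-k)<2)&(abs(t)<22)&(P[:,2]<90)).any()])
E
```

```text
top [(30, [61.0, 61.0, 62.0]), (34, [61.0, 62.0, 62.0]), (38, [62.0, 63.0, 64.0]), (42, [59.0, 60.0, 63.0]), (46, [55.0, 56.0, 58.0]), (50, [57.0, 58.0, 62.0]), (54, [62.0, 63.0, 64.0]), (58, [63.0, 64.0, 65.0]), (62, [61.0, 63.0, 64.0]), (66, [60.0, 62.0, 63.0]), (70, [75.0, 77.0, 78.0])]
scene [(-66, [38.0, 39.0, 41.0]), (-62, [38.0, 39.0, 41.0]), (-58, [38.0, 39.0, 41.0]), (-54, [38.0, 40.0, 41.0]), (-50, [39.0, 40.0, 41.0]), (-46, [38.0, 39.0, 41.0]), (-42, [38.0, 39.0, 40.0]), (-38, [37.0, 38.0, 41.0]), (-34, [37.0, 39.0, 41.0]), (-30, [38.0, 39.0, 41.0]), (-26, [39.0, 39.0, 40.0]), (-22, [40.0, 43.0, 43.0]), (-10, [58.0, 59.0, 60.0]), (-6, [62.0, 62.0, 64.0]), (-2, [61.0, 62.0, 65.0]), (2, [60.0, 62.0, 64.0]), (6, [42.0, 60.0, 63.0]), (10, [41.0, 52.0, 58.0]), (14, [46.0, 54.0, 56.0]), (26, [59.0, 61.0, 62.0]), (30, [61.0, 62.0, 63.0]), (34, [61.0, 63.0, 65.0]), (38, [60.0, 62.0, 64.0]), (42, [55.0, 58.0, 62.0]), (46, [54.0, 56.0, 60.0]), (50, [59.0, 60.0, 61.0]), (54, [61.0, 62.0, 63.0]), (58, [62.0, 63.0, 65.0]), (62, [63.0, 64.0, 66.0]), (66, [34.0, 49.0, 63.0]), (70, [26.0, 44.0, 76.0])]
```

Three pins lie in the tray (at about 0, +34 and +58 mm from its middle), the tray has sunk about 6.6 mm, and four pins are left in the chute.

```bash
python3 -c "
from bench import r
print(r.close_job())"
```

```text
the job is handed in; nothing more can be done
None
```

The job is done and handed in at about 33 s. I gripped the scoop by its handle, pushed it under the roller into the heap and drew it back out. It came back level with three pins, which went into the orange tray, and I laid the scoop back on its mat.

**Levelling:** On the way in, the cup held three pins with more on top. On the way out, the roller knocked two upper pins back into the chute.

**Last checks:**
- **Tray:** Three pins lie in the tray. It has sunk about 6.6 mm, which matches three pins.
- **Chute:** Four pins remain in a single layer against the end wall.
- **Scoop:** It lies flat and lengthwise, about 1 mm and 0.2° off the middle of the mat.
- **Robot:** The gripper is clear of everything, and the wrist force reads near zero. While pushing and drawing, the readings stayed around 5 N.
- **Other objects:** In the final picture the cans, filter, spanner, spring and pink look-alike appear where they were. I checked this by eye only, not by measurement.

**What did not go as planned:**
- The pins rolled out at about 40° nose-down, earlier than the stated 48°. The scoop's tip was already inside the tray.
- The final tip to 65° was refused because I mistyped the rows. It was not needed, as the wrist camera showed the cup empty.

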